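# Refill the sanding-block chute

### The arm

A 6-joint arm with a two-finger parallel gripper is mounted at the origin on the work surface. World frame = base frame: x ahead of the robot, y to its left, z up, the work surface at z = 0. Lengths are in m, angles in rad, forces in N, time in s.
With the tool pointing down it reaches from about 0.425 to 0.925 m from the base axis. Payload 12.5 kg.
Tool frame: the origin (TCP) lies on the mounting face of the last link; the fingertips stand 173 mm ahead of it and the grasp point (between the pads) lies 155 mm ahead of it; z points along the fingers, y is the line along which they close (so a half turn about z gives the same grasp; the last joint's range is limited). The gripper opens to 85 mm and grips with 20 to 120 N. Pads are 22 mm wide; open, the fingers measure 114 mm over their backs; the gripper's body (76 mm by 85 mm) begins 54 mm behind the grasp point. The pads swing forward as they close: fully open they stand 13 mm farther back than shut.
Start: joints at [-1.389, 0.491, 1.559, -0, 1.092, -0.106], TCP at [0.177, -0.599, 0.405] pointing down, gripper open.
Joint ranges: [-3.1, 3.1], [-0.84, 2.19], [0.05, 2.79], [-1.13, 4.28], [0.06, 2.93], [-2.69, 2.69]. Speed limits (rad/s): [2.22, 2.22, 2.79, 3.14, 3.14, 3.14].

### API

Orientations are given as a unit quaternion [x, y, z, w].
In Python, from cell import r gives the robot as it stands. The module is installed in compiled form; this text tells all that it offers.
- The arm moves only by the tool apply_moves, never from a script. Its argument "steps" is a list of rows, each a list of 5 numbers: the shift along the tool's x, y, z in mm, then the turn about the tool's z in rad, then the closure, from -1 (fully open) to 1 (shut). In form: [[dx, dy, dz, turn, gripper], ...]. A call has exactly 10 rows; each row shifts and turns the commanded pose from where the row before left it, along the tool's axes as they then stand; what a row does not reach is not made up. A row lasts 1/10 s, in which the tool goes at most 50 mm and 8.59 degrees, less where a joint would pass 70% of its speed; a pose out of reach is approached as far as the arm can. A call with a gripper value outside its range is refused whole. The fingers move at their own pace and stop on an object; "force" is the grip in N (left out, the last holds). Time passes only in rows, so rows that do not move let the fingers close, or fill a call up. It gives the time, the measured TCP pose, the force, the opening and the grip force at its end, in the units of the state.
- r.observe(): the state, without advancing time (a new reading comes with each control period).
- r.capture(name): name is "side" or "top" or "wrist"; returns a dict with "frame" (384x512x3 uint8, red, green, blue), "z_map" (384x512 float32, m along the optical axis (not along the pixel's ray), 0 where there is no reading), "intrinsics" (3x3 intrinsics, pixels), "k1" (the pictures are not rectified: a ray, as slopes to the right and down, at radius r is drawn at 1 + k1 r^2 times it, then the intrinsics apply), "position" and "orientation" of the camera in the world; the wrist camera has in their place "hand_eye" (4x4, takes a point from camera to tool coordinates, whose origin is the TCP and whose axes are the flange's). Camera axes: x right, y down, z forward; pixel columns grow to the right and rows downward; lengths in m; the calibration is good to about 2 mm. A picture is of the moment at which its call begins: read the wrist's pose just before it.
- r.job_done(): hands the job in; it is judged then, once.
The state is a dict: "time_s": time; "qpos": joint angles; "joint_velocities": joint speeds; "effort": joint torques, N m; "position": TCP position; "orientation": TCP orientation; "wrist_force": force on the tool from outside, world axes, zero at the start; "wrist_torque": the same for the moment, N m; "finger_gap": finger opening in m; "grasp_force": force on a finger pad.
Only numpy, scipy, OpenCV 4.12 (cv2) and the standard library are available. Lean on these libraries where they do the work, as an engineer would, in place of code of your own. Each camera call takes 0.05 s, during which the arm holds its last target. There are 200 camera calls.

### The job

Refill the gravity chute with the sanding blocks: press the snap tab of its dark grey cover inward while lifting the cover off, stand the cover upright on the black mat and let go, then load every sanding block through the mouth so that all lie grip up with the rounded nose pointing downhill, slid down clear of the mouth. Tidy up the three plywood drying boards they came on by stacking them squarely in one pile on the table, and leave the small round dish where it stands.

Things in the scene. Friction and masses are not known exactly. Their poses are not given: they have to be found in the camera images.
- chute: Sloping aluminium gravity chute, 466 x 76 mm, fixed on a grey base plate 420 x 100 mm. Origin on the table under its middle; x points downhill (level), y across, z up. The slippery floor slopes 22 deg (0.384 rad) down to +x: a block let go on it slides to the bottom, 381 mm from mouth centre to the black stop. Channel 56 mm wide, walls 10 mm thick, 20 mm high (square to the floor). Holds four blocks end to end below the mouth.
- chute_mouth (a point): Point on the sloping channel floor at the middle of the loading mouth, the uppermost 110 mm of the channel, open above once the cover is off (171 mm above the table). Below the mouth, steel lips overhang the channel 20 mm above its floor and leave a 36 mm wide slot for the blocks' grips, so blocks can only be loaded in the mouth.
- cover: Dark grey snap cover latched on the mouth's walls, parallel to the slope; plate 104 x 72 x 5 mm. Origin: centre of the plate's underside, 20 mm off the channel floor; x downhill, +y to the tab's side, z out of the plate. A fixed fin (60 mm long in x, 6 mm thick, outer face y = -25 mm) and the sprung tab stand up to z = 40 mm. It stands level on skirts reaching 18 mm below the origin. 140 g.
- tab (a joint): How far the cover's snap tab is pressed inward, towards the fin: 0 at rest, 0.009 m fully in; spring 3 N rising to 8.5 N. Its barb catches 6 mm under the mouth's wall, so the cover comes off only with the tab pressed in more than about 6 mm. Pinching tab and fin together (50 mm over both at rest, 41 mm pressed) presses it and grips the cover for lifting square to the slope.
- tab_pad (a point): Middle of the outer face of the tab's ribbed thumb piece (30 mm long in x, 6 mm thick): at rest at y = +25 mm, z = 25 mm of the cover.
- mat: Black rubber mat, 150 x 130 x 3 mm, fixed flat on the table; origin at the centre of its underside. The place for the cover.
- dish: Shallow pale plastic dish, 68 mm across, 12 mm high, standing on the table among the boards and blocks; origin at the centre of its underside. To be left where it is.
- block1: Wooden sanding block lying on its felt sole: sole part 80 x 46 x 14 mm, rounded nose (radius 23 mm) at +x, square heel at -x; on top a grip rib 56 mm long (x from -34 to +22 mm), 24 mm wide, from 14 to 50 mm height. Origin at the centre of the underside, z up through the grip. 60 to 130 g. Three or all of the four are present.
- block2: Wooden sanding block lying on its felt sole: sole part 80 x 46 x 14 mm, rounded nose (radius 23 mm) at +x, square heel at -x; on top a grip rib 56 mm long (x from -34 to +22 mm), 24 mm wide, from 14 to 50 mm height. Origin at the centre of the underside, z up through the grip. 60 to 130 g. Three or all of the four are present.
- block3: Wooden sanding block lying on its felt sole: sole part 80 x 46 x 14 mm, rounded nose (radius 23 mm) at +x, square heel at -x; on top a grip rib 56 mm long (x from -34 to +22 mm), 24 mm wide, from 14 to 50 mm height. Origin at the centre of the underside, z up through the grip. 60 to 130 g. Three or all of the four are present.
- block4: Wooden sanding block lying on its felt sole: sole part 80 x 46 x 14 mm, rounded nose (radius 23 mm) at +x, square heel at -x; on top a grip rib 56 mm long (x from -34 to +22 mm), 24 mm wide, from 14 to 50 mm height. Origin at the centre of the underside, z up through the grip. 60 to 130 g. Three or all of the four are present.
- board1: Plain plywood drying board, 120 x 60 x 10 mm, about 70 g; origin at the centre of its underside, x along its length.
- board2: Plain plywood drying board, 120 x 60 x 10 mm, about 70 g; origin at the centre of its underside, x along its length.
- board3: Plain plywood drying board, 120 x 60 x 10 mm, about 70 g; origin at the centre of its underside, x along its length.

How it is judged:
By the outcome, as a careful person would: the job done as asked, in the order asked, and still so for the second after the job is handed in, with the robot touching nothing.
Of block1, block2, block3, block4 only 3 to 4 are there at a start; the rules pass over those that are not, and their reading is None.
At some moment in a run one of board1, board2, board3 may be knocked a few centimetres aside while the robot is not near it.
It also fails if it takes over 208 s, if anything falls off the work surface, if the arm or the gripper's body presses on something with over 40 N, if the wrist force passes 120 N, or if a joint passes its speed limit or range.

## Working session

There is one attempt and no reset: what is moved stays moved. The work goes in short steps, Python scripts to look and compute and a tool call to move; the robot and the scene stay as the last step left them, time stands still between calls to the robot, and variables do not carry over. Pictures are saved under pics/ and viewed, at most 14 in all, crops included, and the job is handed in when it is done.

Besides the shell and the picture viewer there is one more tool, called in YAML: its name, and indented under it one key for each argument. apply_moves: Moves the arm, as the interface text tells. Its arguments: {"type":"object","properties":{"steps":{"type":"array"},"force":{"type":"number"}},"required":["steps"]}

```bash
mkdir -p pics; cat > h.py <<'E'
import numpy as np, cv2, pickle
from scipy.spatial.transform import Rotation as R
from cell import r
def cap(name):
    s=r.observe(); c=r.capture(name)
    if name=="wrist":
        T=np.eye(4);T[:3,:3]=R.from_quat(s["orientation"]).as_matrix();T[:3,3]=s["position"]
        T=T@np.array(c["hand_eye"])
    else:
        T=np.eye(4);T[:3,:3]=R.from_quat(c["orientation"]).as_matrix();T[:3,3]=c["position"]
    c["T"]=T; return c
def rays(c,uv):
    K=np.array(c["intrinsics"]);uv=np.asarray(uv,float).reshape(-1,1,2)
    n=cv2.undistortPoints(uv,K,np.array([c["k1"],0,0,0,0.]),None,None,None) if False else None
    d=(uv.reshape(-1,2)-K[:2,2])/[K[0,0],K[1,1]]
    x=d.copy()
    for _ in range(20): x=d/(1+c["k1"]*(x**2).sum(1,keepdims=True))
    return np.c_[x,np.ones(len(x))]
def onplane(c,uv,z):
    d=rays(c,uv)@c["T"][:3,:3].T; o=c["T"][:3,3]
    return o+d*((z-o[2])/d[:,2:3])
def cloud(c):
    h,w=c["z_map"].shape; v,u=np.mgrid[:h,:w]
    X=rays(c,np.c_[u.ravel(),v.ravel()])*c["z_map"].reshape(-1,1)
    P=X@c["T"][:3,:3].T+c["T"][:3,3]
    P[c["z_map"].ravel()==0]=np.nan
    return P.reshape(h,w,3)
def save(c,n): cv2.imwrite(f"pics/{n}.png",c["frame"][:,:,::-1])
E
python3 - <<'E'
from h import *
for n in ("top","side"):
    c=cap(n); save(c,n+"0"); pickle.dump(c,open(n+"0.pkl","wb"))
    print(n,c["T"].round(3).tolist(),c["intrinsics"],c["k1"],(c["z_map"]>0).mean())
s=r.observe();print(s)
E
```

```text
top [[0.077, -0.973, 0.219, 0.346], [-0.997, -0.077, 0.011, 0.026], [0.006, -0.219, -0.976, 1.044], [0.0, 0.0, 0.0, 1.0]] [[389.18334842   0.         252.53109551]
 [  0.         389.18334842 192.98745969]
 [  0.           0.           1.        ]] -0.06788301552535417 0.9960225423177084
side [[-0.701, -0.354, 0.62, -0.032], [-0.713, 0.328, -0.619, 0.604], [0.016, -0.876, -0.482, 0.625], [0.0, 0.0, 0.0, 1.0]] [[377.55116373   0.         251.90344444]
 [  0.         377.55116373 201.70563342]
 [  0.           0.           1.        ]] -0.03700335812752579 0.9959309895833334
{'time_s': 0.1, 'qpos': array([-1.38862383e+00,  4.91494565e-01,  1.55940185e+00, -1.03414739e-05,
        1.09170457e+00, -1.05572834e-01]), 'joint_velocities': array([-1.34224571e-03, -1.40567407e-03, -2.52835097e-03,  2.46757006e-03,
       -1.54483155e-05,  5.36800140e-04]), 'effort': array([ 3.41940766e-03, -6.19451022e+01, -2.62023497e+01, -4.36667824e-05,
        2.88418014e-03,  1.71050016e-05]), 'position': array([ 0.17740083, -0.59926092,  0.40418442]), 'orientation': array([ 9.89667701e-01,  1.43379175e-01, -2.38886891e-05, -5.03618528e-04]), 'wrist_force': array([-1.02016559, -0.74352775,  0.19467292]), 'wrist_torque': array([-0.01053942, -0.01504926, -0.01435032]), 'grasp_force': 0.0, 'finger_gap': 0.0852983832232078}
```

View pics/top0.png

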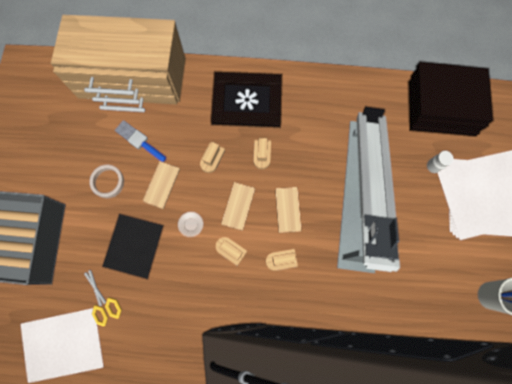

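View pics/side0.png

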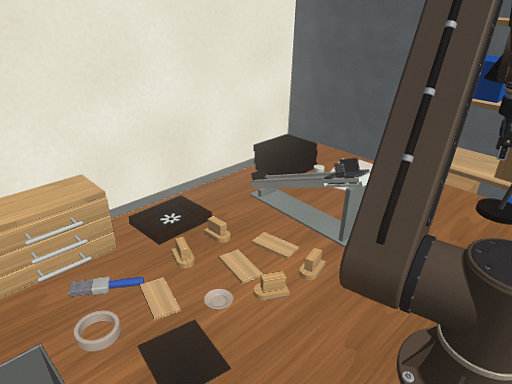

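The top view shows four blocks at about (212,157), (262,152), (231,250) and (282,260). The boards are at (161,185), (238,206) and (288,209), and the dish at (190,224). The mat is at (133,246), and the cover is on the chute's near end at about (380,240), so downhill points away from the robot.

```bash
cat > m.py <<'E'
from h import *
c=pickle.load(open("top0.pkl","rb")); P=cloud(c); im=c["frame"]
f=lambda a:np.round(a,4).tolist()
hsv=cv2.cvtColor(im,cv2.COLOR_RGB2HSV)
print("table z",np.nanmedian(P[170:180,190:200],axis=(0,1)))
# wooden light things
print([ (p,hsv[p[1],p[0]].tolist(),f(P[p[1],p[0]])) for p in [(212,157),(231,250),(238,206),(288,209),(200,260),(161,185),(190,224)]])
reg=np.zeros(im.shape[:2],np.uint8);reg[130:285,85:335]=1
m=((hsv[:,:,2]>165)&(reg>0)).astype(np.uint8)
n,l,st,ce=cv2.connectedComponentsWithStats(m)
for i in range(1,n):
    if st[i,4]<100: continue
    cn=max(cv2.findContours((l==i).astype(np.uint8),0,1)[0],key=len)
    z=P[:,:,2][l==i]; zm=np.nanpercentile(z,[10,50,95])
    h=0.01 if zm[2]<0.02 else 0.014
    W=onplane(c,cn.reshape(-1,2),h)[:,:2].astype(np.float32)
    (cx,cy),(w,hh),a=cv2.minAreaRect(W)
    top=None
    print(ce[i].round(),"z",zm.round(3),"ctr",f((cx,cy)),"wh",f((w,hh)),"ang",round(a,1), "long", round((a if w>hh else a+90)%180,1))
    if zm[2]>.03:
        T=P[l==i]; T=T[T[:,2]>.04][:,:2].astype(np.float32)
        (gx,gy),(w,hh),a=cv2.minAreaRect(T); print("   grip",f((gx,gy)),f((w,hh)),"long",round((a if w>hh else a+90)%180,1),"n",len(T))
# dark mat
m=((hsv[:,:,2]<60)).astype(np.uint8); m[:,170:]=0;m[:205]=0
m[:, :95]=0
cn=max(cv2.findContours(m,0,1)[0],key=cv2.contourArea)
W=onplane(c,cn.reshape(-1,2),.003)[:,:2].astype(np.float32);print("mat",cv2.minAreaRect(W))
# chute
Q=P[90:290,330:420].reshape(-1,3);Q=Q[~np.isnan(Q[:,0])]
B=Q[(Q[:,2]>.003)&(Q[:,2]<.025)];print("base",cv2.minAreaRect(B[:,:2].astype(np.float32)),np.median(B[:,2]))
H=Q[Q[:,2]>.035];print("top",cv2.minAreaRect(H[:,:2].astype(np.float32)),H[:,2].max())
E
python3 m.py
python3 - <<'E'
import cv2
im=cv2.imread('pics/top0.png');a=im[130:285,85:420]
cv2.imwrite('pics/c0.png',cv2.resize(a,None,fx=2.35,fy=2.35,interpolation=2))
E
```

```text
table z [ 6.19476969e-01  2.02085176e-01 -2.21465560e-04]
[((212, 157), [17, 108, 196], [0.6586, 0.1523, 0.05]), ((231, 250), [19, 98, 238], [0.4168, 0.0797, 0.0473]), ((238, 206), [18, 92, 227], [0.5393, 0.0735, 0.0065]), ((288, 209), [18, 92, 228], [0.5415, -0.0621, 0.0077]), ((200, 260), [13, 140, 177], [0.3872, 0.1618, 0.0013]), ((161, 185), [17, 92, 224], [0.5804, 0.289, 0.0097]), ((190, 224), [12, 26, 212], [0.4801, 0.198, 0.0061])]
[226. 215.] z [-0.002  0.001  0.022] ctr [0.5319, 0.1557] wh [0.7196, 0.3634] ang 85.8 long 85.8
[167. 134.] z [-0.003 -0.001  0.003] ctr [0.7252, 0.2846] wh [0.0331, 0.169] ang 4.2 long 94.2
[315. 137.] z [-0.003 -0.     0.003] ctr [0.7483, -0.119] wh [0.051, 0.1262] ang 4.8 long 94.8
[279. 154.] z [-0.002  0.003  0.05 ] ctr [0.6891, -0.068] wh [0.2323, 0.0923] ang 88.4 long 88.4
   grip [0.6945, 0.0204] [0.0567, 0.0238] long 1.2 n 179
[136. 152.] z [-0.003 -0.     0.003] ctr [0.6716, 0.3784] wh [0.102, 0.0188] ang 87.0 long 87.0
[ 99. 221.] z [-0.002 -0.     0.003] ctr [0.4672, 0.445] wh [0.086, 0.0473] ang 88.6 long 88.6
[ 93. 257.] z [-0.003 -0.001  0.003] ctr [0.3704, 0.4437] wh [0.0527, 0.0279] ang 89.4 long 89.4
[199. 279.] z [-0.002 -0.     0.003] ctr [0.3372, 0.1396] wh [0.2917, 0.0191] ang 89.5 long 89.5
mat ((0.4107625186443329, 0.34560859203338623), (0.12334761023521423, 0.14308634400367737), 80.26470184326172)
base ((0.6345317363739014, -0.30333036184310913), (0.5810012221336365, 0.2588391602039337), 1.630706548690796) 0.005637888245685341
top ((0.6484352946281433, -0.3148636817932129), (0.1772734820842743, 0.5285782217979431), 86.14875030517578) 0.23971237435311887
```

View pics/c0.png

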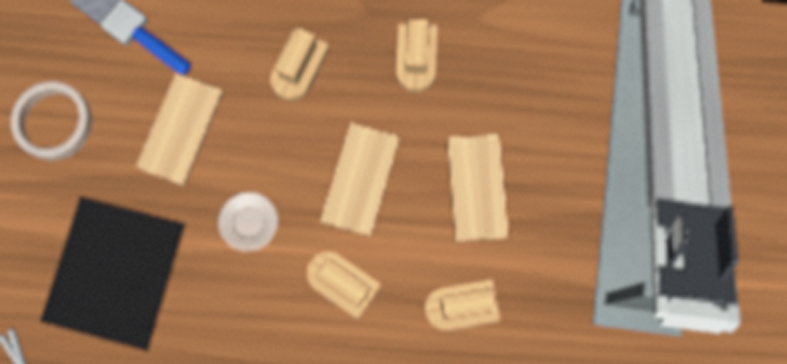

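The crop shows the near blocks' noses pointing left in the image and the far blocks' noses pointing down, toward the robot. All three boards are clear. Next I'll get the poses from height and saturation.

```bash
cat > m2.py <<'E'
from h import *
import sys
f=lambda a:np.round(a,4).tolist()
def rect(W):
    (x,y),(w,h),a=cv2.minAreaRect(W.astype(np.float32)); return f((x,y)),f((max(w,h),min(w,h))),round((a if w>h else a+90)%180,1)
def blocks(P,lo=.04,hi=.06,reg=None,minn=60):
    m=((P[:,:,2]>lo)&(P[:,:,2]<hi)).astype(np.uint8)
    if reg is not None: m&=reg
    n,l,st,ce=cv2.connectedComponentsWithStats(m)
    return [(ce[i].round().tolist(),rect(P[l==i][:,:2]),int(st[i,4])) for i in range(1,n) if st[i,4]>minn]
def boards(c,P,reg,amin=300):
    hsv=cv2.cvtColor(c["frame"],cv2.COLOR_RGB2HSV)
    m=((hsv[:,:,1]<112)&(hsv[:,:,1]>60)&(hsv[:,:,2]>170)).astype(np.uint8)&reg
    m=cv2.morphologyEx(m,cv2.MORPH_OPEN,np.ones((3,3)))
    n,l,st,ce=cv2.connectedComponentsWithStats(m)
    out=[]
    for i in range(1,n):
        if st[i,4]<amin: continue
        cn=max(cv2.findContours((l==i).astype(np.uint8),0,1)[0],key=len).reshape(-1,2)
        out.append((ce[i].round().tolist(),rect(onplane(c,cn,.01)),np.nanmedian(P[:,:,2][l==i]).round(4)))
    return out
if __name__=="__main__":
    c=pickle.load(open("top0.pkl","rb")); P=cloud(c)
    reg=np.zeros(P.shape[:2],np.uint8);reg[130:285,85:335]=1
    for b in blocks(P,reg=reg): print("block",b)
    for b in boards(c,P,reg): print("obj",b)
    # chute: side walls highest points; cover fin/tab
    Q=P[90:290,340:420].reshape(-1,3);Q=Q[~np.isnan(Q[:,0])]
    H=Q[(Q[:,2]>.035)&(Q[:,0]<.85)&(Q[:,1]<-.2)]
    # bin by x: y range and z
    for x in np.arange(.36,.86,.04):
        s=H[abs(H[:,0]-x)<.006]
        if len(s): print(round(x,2),f(np.percentile(s[:,1],[2,50,98])),f(np.percentile(s[:,2],[5,50,98])))
E
python3 m2.py
```

```text
block ([262.0, 149.0], ([0.6945, 0.0204], [0.0567, 0.0238], 1.2), 180)
block ([211.0, 153.0], ([0.6717, 0.1582], [0.0567, 0.0242], 161.0), 191)
block ([230.0, 249.0], ([0.4189, 0.0816], [0.0562, 0.024], 60.2), 212)
block ([284.0, 258.0], ([0.4059, -0.056], [0.0561, 0.0241], 104.3), 213)Traceback (most recent call last):
  File "m2.py", line 26, in <module>
    for b in boards(c,P,reg): print("obj",b)
             ~~~~~~^^^^^^^^^
  File "m2.py", line 20, in boards
    out.append((ce[i].round().tolist(),rect(onplane(c,cn,.01)),np.nanmedian(P[:,:,2][l==i]).round(4)))
                                       ~~~~^^^^^^^^^^^^^^^^^^^
  File "m2.py", line 5, in rect
    (x,y),(w,h),a=cv2.minAreaRect(W.astype(np.float32)); return f((x,y)),f((max(w,h),min(w,h))),round((a if w>h else a+90)%180,1)
                  ~~~~~~~~~~~~~~~^^^^^^^^^^^^^^^^^^^^^^
cv2.error: OpenCV(4.12.0) /io/opencv/modules/imgproc/src/convhull.cpp:143: error: (-215:Assertion failed) total >= 0 && (depth == CV_32F || depth == CV_32S) in function 'convexHull'
```

```bash
sed -i 's/rect(onplane(c,cn,.01))/rect(onplane(c,cn,.01)[:,:2])/' m2.py; python3 m2.py
```

```text
block ([262.0, 149.0], ([0.6945, 0.0204], [0.0567, 0.0238], 1.2), 180)
block ([211.0, 153.0], ([0.6717, 0.1582], [0.0567, 0.0242], 161.0), 191)
block ([230.0, 249.0], ([0.4189, 0.0816], [0.0562, 0.024], 60.2), 212)
block ([284.0, 258.0], ([0.4059, -0.056], [0.0561, 0.0241], 104.3), 213)
obj ([262.0, 153.0], ([0.6942, 0.0194], [0.0822, 0.045], 4.4), np.float64(0.0167))
obj ([211.0, 157.0], ([0.6695, 0.1602], [0.0838, 0.0445], 159.8), np.float64(0.0186))
obj ([161.0, 185.0], ([0.5824, 0.2898], [0.1225, 0.0619], 164.6), np.float64(0.0094))
obj ([238.0, 206.0], ([0.5398, 0.0739], [0.122, 0.062], 168.4), np.float64(0.0102))
obj ([288.0, 210.0], ([0.5404, -0.0615], [0.1216, 0.0606], 8.2), np.float64(0.0102))
obj ([230.0, 250.0], ([0.4199, 0.0863], [0.0771, 0.0458], 60.8), np.float64(0.017))
obj ([281.0, 260.0], ([0.4031, -0.0509], [0.0782, 0.0449], 104.6), np.float64(0.0177))
0.4 [-0.2875, -0.2487, -0.2131] [0.2052, 0.2117, 0.2157]
0.44 [-0.2877, -0.2518, -0.2148] [0.1963, 0.203, 0.2244]
0.48 [-0.2802, -0.2542, -0.2176] [0.1765, 0.1882, 0.2275]
0.52 [-0.2955, -0.2629, -0.2192] [0.1409, 0.167, 0.1729]
0.56 [-0.2979, -0.2645, -0.2211] [0.1248, 0.1493, 0.1572]
0.6 [-0.3006, -0.2692, -0.2241] [0.1071, 0.1322, 0.1401]
0.64 [-0.3034, -0.2717, -0.2265] [0.0912, 0.1153, 0.1232]
0.68 [-0.3048, -0.2732, -0.229] [0.0743, 0.101, 0.1073]
0.72 [-0.3072, -0.2744, -0.2313] [0.0588, 0.0844, 0.0913]
0.76 [-0.311, -0.2779, -0.2341] [0.0423, 0.0681, 0.0746]
0.8 [-0.4077, -0.3035, -0.2364] [0.0364, 0.0562, 0.0915]
0.84 [-0.3979, -0.3913, -0.3877] [0.039, 0.0741, 0.1034]
```

```bash
cat > go.py <<'E'
# usage: go.py x y z yaw [r]  -> shift in tool axes (mm) and turn; z is grasp-point height (TCP - .155)
from h import *
import sys
def go(x,y,z,yaw=None,frm=None):
    s=r.observe(); p=np.array(s["position"]); M=R.from_quat(s["orientation"]).as_matrix()
    cur=np.arctan2(M[1,0],M[0,0])
    d=M.T@(np.array([x,y,z+.155])-p)*1000
    t=None if yaw is None else -((yaw-cur+np.pi)%(2*np.pi)-np.pi)
    print("t",round(s["time_s"],1),"pos",p.round(4),"yaw",round(cur,4),"gap",round(s["finger_gap"],4),"q",s["qpos"].round(2))
    print("shift",d.round(1),"turn",t,"alt",None if t is None else t-np.sign(t)*np.pi)
    # if turned first:
    if t is not None:
        c,sn=np.cos(t),np.sin(t); print("shift if turned first",round(c*d[0]+sn*d[1],1),round(-sn*d[0]+c*d[1],1),round(d[2],1))
if __name__=="__main__": go(*map(float,sys.argv[1:]))
E
python3 go.py .45 -.252 .28 -.058; python3 -c "
from h import *
c=cap('wrist');print(np.array(c['hand_eye']).round(3),c['intrinsics'])"
```

```text
t 0.1 pos [ 0.1774 -0.5993  0.4042] yaw 0.2878 gap 0.0853 q [-1.39  0.49  1.56 -0.    1.09 -0.11]
shift [ 359.9 -255.7  -30.5] turn 0.34575004949687926 alt -2.795842604092914
shift if turned first 252.0 -362.5 -30.5
[[-0.    -0.957 -0.29   0.075]
 [ 1.    -0.     0.    -0.   ]
 [-0.    -0.29   0.957  0.031]
 [ 0.     0.     0.     1.   ]] [[305.23045085   0.         247.86659637]
 [  0.         305.23045085 190.9973417 ]
 [  0.           0.           1.        ]]
```

apply_moves:
  steps:
    - [0,0,-10,0.115,-1]
    - [0,0,-10,0.115,-1]
    - [0,0,-10,0.115,-1]
    - [36,-52,0,0,-1]
    - [36,-52,0,0,-1]
    - [36,-52,0,0,-1]
    - [36,-52,0,0,-1]
    - [36,-52,0,0,-1]
    - [36,-52,0,0,-1]
    - [36,-50,0,0,-1]

```text
time_s: 1.15
position: [0.3943, -0.3221, 0.4347]
orientation: [1.0, -0.029, 0.0, 0.0]
wrist_force: [0.3, -0.4, -0.2]
finger_gap: 0.0855
grasp_force: 0.0
```

```bash
python3 go.py .45 -.252 .28 -.058; python3 -c "
from h import *
c=cap('wrist');save(c,'w1');pickle.dump(c,open('w1.pkl','wb'));print(r.observe()['position'])"
```

```text
t 1.1 pos [ 0.3943 -0.3221  0.4347] yaw -0.0575 gap 0.0855 q [-0.81  0.29  1.8  -0.    1.05  0.81]
shift [ 51.6 -73.2  -0.3] turn 0.0005311471827584846 alt -3.1410615064070346
shift if turned first 51.6 -73.2 -0.3
[ 0.39733837 -0.31762783  0.43481084]
```

View pics/w1.png

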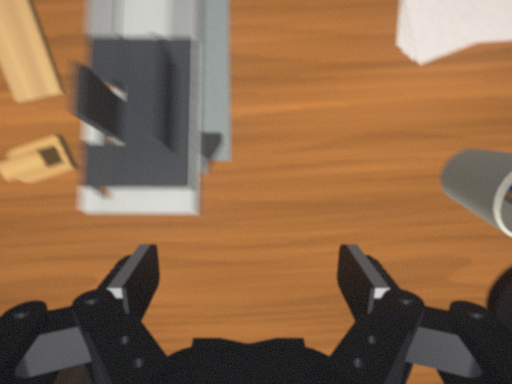

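The wrist view shows the cover plate at about (140,110), with the tab at the left (100,100) and the fin at about (165,100). The arm was still moving and hadn't reached the target.

apply_moves:
  steps:
    - [12,-17,0,0,-1]
    - [12,-17,0,0,-1]
    - [12,-17,0,0,-1]
    - [12,-17,0,0,-1]
    - [0,0,0,0,-1]
    - [0,0,0,0,-1]
    - [0,0,0,0,-1]
    - [0,0,0,0,-1]
    - [0,0,0,0,-1]
    - [0,0,0,0,-1]

```text
time_s: 2.2
position: [0.4451, -0.2591, 0.4347]
orientation: [1.0, -0.029, -0.0, 0.0]
wrist_force: [0.7, 0.1, -0.4]
finger_gap: 0.0853
grasp_force: 0.0
```

```bash
python3 go.py .45 -.252 .28 -.058; python3 - <<'E'
from m2 import *
c=cap('wrist');save(c,'w2');pickle.dump(c,open('w2.pkl','wb'));P=cloud(c)
hsv=cv2.cvtColor(c["frame"],cv2.COLOR_RGB2HSV)
Q=P.reshape(-1,3);V=hsv.reshape(-1,3)[:,2];k=(~np.isnan(Q[:,0]))&(abs(Q[:,1]+.252)<.08)&(Q[:,2]>.1)&(Q[:,2]<.26)&(Q[:,0]<.6);Q=Q[k];V=V[k]
yaw=-.058;a=np.radians(22);ex=np.array([np.cos(yaw),np.sin(yaw),0]);ey=np.array([-np.sin(yaw),np.cos(yaw),0])
n=np.cos(a)*np.array([0,0,1])+np.sin(a)*ex; sx=np.cos(a)*ex-np.sin(a)*np.array([0,0,1])
S=np.c_[Q@sx,Q@ey,Q@n]
h,e=np.histogram(S[:,2],bins=np.arange(.28,.46,.003))
for i in range(len(h)):
    if h[i]>60:
        s=S[(S[:,2]>=e[i])&(S[:,2]<e[i+1])];print(e[i].round(3),h[i],s[:,:2].min(0).round(3),s[:,:2].max(0).round(3),np.median(V[(S[:,2]>=e[i])&(S[:,2]<e[i+1])]))
np.save("S.npy",np.c_[S,V])
E
```

```text
t 2.2 pos [ 0.4451 -0.2591  0.4347] yaw -0.0578 gap 0.0853 q [-0.66  0.3   1.78 -0.    1.05  0.97]
shift [ 4.5 -7.4 -0.3] turn 0.00019954586743731184 alt -3.141393107722356
shift if turned first 4.5 -7.4 -0.3
0.331 5935 [ 0.313 -0.255] [ 0.528 -0.2  ] 202.0
0.334 135 [ 0.313 -0.256] [ 0.526 -0.202] 186.0
0.34 107 [ 0.313 -0.255] [ 0.395 -0.199] 114.0
0.346 113 [ 0.313 -0.255] [ 0.379 -0.199] 109.0
0.349 684 [ 0.303 -0.266] [ 0.423 -0.189] 208.0
0.352 2212 [ 0.303 -0.266] [ 0.508 -0.19 ] 209.0
0.355 14522 [ 0.319 -0.266] [ 0.51 -0.19] 90.0
0.358 2547 [ 0.319 -0.266] [ 0.506 -0.19 ] 86.0
0.367 95 [ 0.343 -0.247] [ 0.399 -0.208] 58.0
0.376 83 [ 0.341 -0.247] [ 0.4   -0.209] 52.0
0.385 103 [ 0.342 -0.247] [ 0.4   -0.202] 52.0
0.388 91 [ 0.341 -0.247] [ 0.385 -0.202] 171.0
0.391 794 [ 0.341 -0.253] [ 0.4   -0.203] 83.0
0.394 731 [ 0.341 -0.253] [ 0.4   -0.204] 81.0
```

View pics/w2.png

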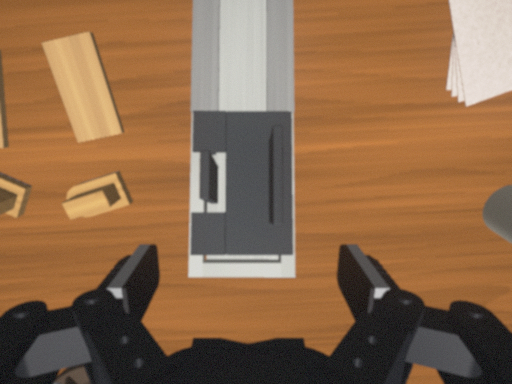

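The wrist view now shows the cover square-on in the centre. The tab is at (208,178), the fin at (276,175), and the wall edges are at columns 190 and 295. The measured sizes match the description.

```bash
cat > ch.py <<'E'
import numpy as np
yaw=-.058;a=np.radians(22);ex=np.array([np.cos(yaw),np.sin(yaw),0]);ey=np.array([-np.sin(yaw),np.cos(yaw),0]);ez=np.array([0,0,1.])
n=np.cos(a)*ez+np.sin(a)*ex; sx=np.cos(a)*ex-np.sin(a)*ez
Y0=-.228;S0=.369;N0=.3325
def pt(ds,dn,dy=0): return sx*(S0+ds)+n*(N0+dn)+ey*(Y0+dy)
E
python3 - <<'E'
from ch import *
S=np.load("S.npy")
for b in np.arange(.31,.5,.02):
    s=S[(S[:,0]>b)&(S[:,0]<b+.02)&(S[:,2]>.347)&(S[:,2]<.36)]; print(b.round(2),s[:,1].min().round(4),s[:,1].max().round(4))
fl=S[(S[:,2]<.335)&(S[:,0]>.43)];print("floor",np.median(fl[:,2]),np.polyfit(fl[:,0],fl[:,2],1))
pl=S[(S[:,3]<70)&(S[:,2]>.355)&(S[:,2]<.362)];print("plate",pl[:,:3].min(0),pl[:,:3].max(0),np.median(pl[:,2]))
f=S[(S[:,2]>.39)];fi=f[f[:,1]<-.24];print("fin",fi.min(0),fi.max(0)); ta=f[f[:,1]>-.22];print("tab",ta.min(0),ta.max(0))
print("mouth",pt(0,0),"grasp",pt(.0015,.050))
E
python3 go.py $(python3 -c "
from ch import *
print(*pt(.0015,.09))") -.058;python3 go.py $(python3 -c "
from ch import *
print(*pt(.0015,.05))") -.058
```

```text
0.31 -0.2657 -0.1895
0.33 -0.2653 -0.1897
0.35 -0.2657 -0.1894
0.37 -0.2659 -0.1896
0.39 -0.266 -0.1899
0.41 -0.2658 -0.1898
0.43 -0.2662 -0.1899
0.45 -0.2663 -0.19
0.47 -0.2658 -0.1903
0.49 -0.2662 -0.19
floor 0.3326018717035865 [0.00050458 0.33235986]
plate [ 0.35624219 -0.25723737  0.3551169 ] [ 0.39733738 -0.2084476   0.3617365 ] 0.3574580142852215
fin [ 0.34123553 -0.25298103  0.39131578 47.        ] [ 0.40042368 -0.24677069  0.39668898 93.        ]
tab [ 0.35603949 -0.20901126  0.390054   62.        ] [  0.38530589  -0.20215523   0.39400374 197.        ]
mouth [ 0.4526862  -0.25466932  0.1700588 ] grasp [ 0.47277347 -0.25583568  0.21585608]
t 2.2 pos [ 0.4451 -0.259   0.4347] yaw -0.0576 gap 0.0853 q [-0.66  0.3   1.78 -0.    1.05  0.97]
shift [42.4 -4.8 26.8] turn 0.000371119356246119 alt -3.141221534233547
shift if turned first 42.4 -4.8 26.8
t 2.2 pos [ 0.4451 -0.259   0.4347] yaw -0.0576 gap 0.0853 q [-0.66  0.3   1.78 -0.    1.05  0.97]
shift [27.4 -4.8 63.9] turn 0.000371119356246119 alt -3.141221534233547
shift if turned first 27.4 -4.8 63.9
```

apply_moves:
  steps:
    - [14,-1.6,9,0,-1]
    - [14,-1.6,9,0,-1]
    - [14,-1.6,9,0,-1]
    - [-4,0,9,0,-1]
    - [-4,0,9,0,-1]
    - [-4,0,9,0,-1]
    - [-3,0,10,0,-1]
    - [0,0,0,0,-1]
    - [0,0,0,0,-1]
    - [0,0,0,0,-1]

```text
time_s: 3.25
position: [0.4726, -0.2557, 0.3712]
orientation: [1.0, -0.029, 0.0, 0.0]
wrist_force: [-0.6, 0.9, -0.3]
finger_gap: 0.0853
grasp_force: 0.0
```

apply_moves:
  steps:
    - [0,0,0,0,1]
    - [0,0,0,0,1]
    - [0,0,0,0,1]
    - [0,0,0,0,1]
    - [0,0,0,0,1]
    - [0,0,0,0,1]
    - [0,0,0,0,1]
    - [0,0,0,0,1]
    - [0,0,0,0,1]
    - [0,0,0,0,1]
  force: 35

```text
time_s: 4.25
position: [0.4725, -0.2572, 0.3725]
orientation: [1.0, -0.029, 0.001, 0.003]
wrist_force: [-6.0, -13.6, 13.1]
finger_gap: 0.0398
grasp_force: 36.1
```

```bash
python3 go.py .47 -.25 .3; python3 -c "
from h import *
s=r.observe();print(s['wrist_force'],s['grasp_force'],s['finger_gap'])"
```

```text
t 4.2 pos [ 0.4725 -0.2572  0.3725] yaw -0.0571 gap 0.0398 q [-0.62  0.4   1.81 -0.    0.92  1.01]
shift [ -2.7  -6.6 -82.5] turn None alt None
[ -6.04947379 -13.59750734  13.10489652] 36.069203317165375 0.03982011975396414
```

apply_moves:
  steps:
    - [1.1,0,-2.8,0,1]
    - [1.9,0,-4.6,0,1]
    - [3.7,0,-9.3,0,1]
    - [3.7,0,-9.3,0,1]
    - [3.7,0,-9.3,0,1]
    - [3.7,0,-9.3,0,1]
    - [3.7,0,-9.3,0,1]
    - [3.7,0,-9.3,0,1]
    - [0,0,0,0,1]
    - [0,0,0,0,1]

```text
time_s: 5.25
position: [0.4977, -0.2568, 0.4338]
orientation: [1.0, -0.029, -0.0, 0.0]
wrist_force: [-0.7, 0.0, -2.2]
finger_gap: 0.0401
grasp_force: 37.9
```

```bash
python3 - <<'E'
from m2 import *
print(r.observe()['wrist_force'],r.observe()['finger_gap'])
c=cap('wrist');save(c,'w3');P=cloud(c)
c0=pickle.load(open("top0.pkl","rb"));hsv=cv2.cvtColor(c0["frame"],cv2.COLOR_RGB2HSV)
m=((hsv[:,:,2]<75)).astype(np.uint8); m[:,170:]=0;m[:205]=0;m[:,:95]=0
cn=max(cv2.findContours(m,0,1)[0],key=cv2.contourArea)
print("mat",rect(onplane(c0,cn.reshape(-1,2),.003)[:,:2]))
E
python3 go.py .41 .347 .15 .175; python3 go.py .41 .347 .15 0.7
```

```text
[-0.7095506   0.01225718 -2.15710545] 0.040074917259545595
mat ([0.4107, 0.3455], [0.1452, 0.1255], 170.1)
t 5.3 pos [ 0.4976 -0.2569  0.4336] yaw -0.0571 gap 0.0395 q [-0.59  0.37  1.68 -0.    1.09  1.03]
shift [-121.8 -597.9  128.7] turn -0.23205281754772233 alt 2.909539836042071
shift if turned first 19.0 -609.9 128.7
t 5.3 pos [ 0.4976 -0.2569  0.4336] yaw -0.0571 gap 0.0395 q [-0.59  0.37  1.68 -0.    1.09  1.03]
shift [-121.8 -597.9  128.7] turn -0.7570528175477222 alt 2.384539836042071
shift if turned first 322.1 -518.2 128.7
```

View pics/w3.png

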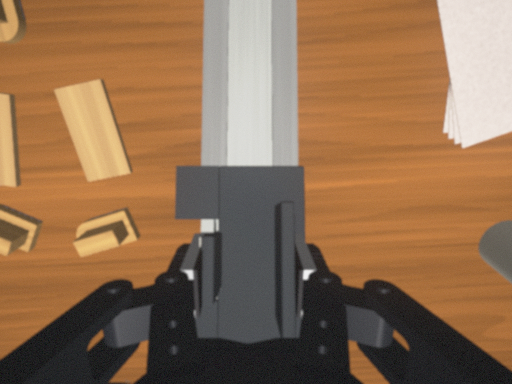

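The cover is lifted and held evenly, and the channel is open. Next it goes to the mat.

```bash
python3 go.py .4324 .3417 .1 -.173
```

```text
t 5.3 pos [ 0.4976 -0.2569  0.4336] yaw -0.0571 gap 0.0395 q [-0.59  0.37  1.68 -0.    1.09  1.03]
shift [ -99.1 -593.9  178.7] turn 0.11594718245227753 alt -3.0256454711375156
shift if turned first -167.2 -578.4 178.7
```

apply_moves:
  steps:
    - [0,0,0,0.058,1]
    - [0,0,0,0.058,1]
    - [-12,-40,0,0,1]
    - [-12,-40,0,0,1]
    - [-12,-40,0,0,1]
    - [-12,-40,0,0,1]
    - [-12,-40,0,0,1]
    - [-12,-40,0,0,1]
    - [-12,-40,0,0,1]
    - [-12,-40,0,0,1]

```text
time_s: 6.3
position: [0.4576, 0.0763, 0.4336]
orientation: [0.996, -0.087, -0.0, 0.0]
wrist_force: [0.7, 1.2, -1.1]
finger_gap: 0.0397
grasp_force: 37.9
```

apply_moves:
  steps:
    - [-12,-40,0,0,1]
    - [-12,-40,0,0,1]
    - [-12,-40,0,0,1]
    - [-12,-40,20,0,1]
    - [-12,-40,20,0,1]
    - [-11,-40,40,0,1]
    - [0,-18,40,0,1]
    - [0,0,30,0,1]
    - [0,0,0,0,1]
    - [0,0,0,0,1]

```text
time_s: 7.3
position: [0.4335, 0.3355, 0.2894]
orientation: [0.996, -0.087, -0.0, 0.0]
wrist_force: [-0.3, 0.2, 0.0]
finger_gap: 0.0394
grasp_force: 37.9
```

```bash
python3 go.py .4324 .3417 .07 -.173
```

```text
t 7.3 pos [0.4335 0.3355 0.2894] yaw -0.1734 gap 0.0394 q [ 0.54  0.53  1.87 -0.    0.75  2.28]
shift [-2.1 -5.9 64.4] turn -0.00035605303578867264 alt 3.1412366005540044
shift if turned first -2.1 -5.9 64.4
```

apply_moves:
  steps:
    - [-1,-3,20,0,1]
    - [-1,-3,20,0,1]
    - [0,0,15,0,1]
    - [0,0,7,0,1]
    - [0,0,0,0,1]
    - [-5,0,4,0,1]
    - [-5,0,4,0,1]
    - [-5,0,4,0,1]
    - [-5,0,3,0,1]
    - [0,0,0,0,1]
  force: 25

```text
time_s: 8.3
position: [0.4122, 0.3456, 0.2133]
orientation: [0.996, -0.086, 0.001, -0.001]
wrist_force: [-1.4, -0.7, 9.2]
finger_gap: 0.0397
grasp_force: 43.1
```

```bash
python3 go.py .4107 .3455 .051 -.173; python3 - <<'E'
from h import *
print(r.observe()['wrist_force'],r.observe()['finger_gap'])
c=cap('side');cv2.imwrite('pics/s1.png',cv2.resize(c["frame"][250:384,90:290,::-1],None,fx=3,fy=3))
E
```

```text
t 8.3 pos [0.4122 0.3456 0.2133] yaw -0.1728 gap 0.0397 q [ 0.57  0.64  1.94 -0.    0.56  2.32]
shift [-1.5  0.4  7.3] turn 0.00016499976939998717 alt -3.141427653820393
shift if turned first -1.5 0.4 7.3
[-1.44482576 -0.73288302  9.18851676] 0.039684874012141984
```

View pics/s1.png

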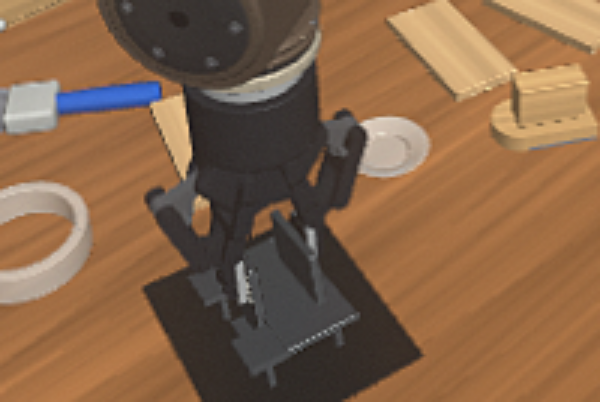

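The cover is nearly level on the mat. I'll lower it a bit more and release.

apply_moves:
  steps:
    - [-1,0,3,0,1]
    - [0,0,2,0,1]
    - [0,0,0,0,1]
    - [0,0,0,0,-1]
    - [0,0,0,0,-1]
    - [0,0,0,0,-1]
    - [0,0,0,0,-1]
    - [0,0,-10,0,-1]
    - [0,0,-30,0,-1]
    - [0,0,-40,0,-1]

```text
time_s: 9.35
position: [0.4116, 0.3453, 0.2874]
orientation: [0.996, -0.087, -0.001, 0.001]
wrist_force: [0.9, 0.6, -0.2]
finger_gap: 0.0852
grasp_force: 0.0
```

apply_moves:
  steps:
    - [0,0,-40,0,-1]
    - [0,0,-30,0,-1]
    - [0,0,0,0,-1]
    - [20,0,0,0,-1]
    - [20,0,0,0,-1]
    - [0,0,0,0,-1]
    - [0,0,0,0,-1]
    - [0,0,0,0,-1]
    - [0,0,0,0,-1]
    - [0,0,0,0,-1]

```text
time_s: 10.35
position: [0.4507, 0.3388, 0.3572]
orientation: [0.996, -0.086, -0.0, 0.0]
wrist_force: [-0.0, 0.3, -0.4]
finger_gap: 0.0851
grasp_force: 0.0
```

```bash
python3 go.py .6717 .1582 .10 2.81;  python3 - <<'E'
from m2 import *
c=cap('wrist');save(c,'w4');P=cloud(c)
k=(abs(P[:,:,0]-.41)<.09)&(abs(P[:,:,1]-.345)<.09)
Q=P[k]; 
for lo,hi in((.018,.032),(.045,.075)):
    q=Q[(Q[:,2]>lo)&(Q[:,2]<hi)]; print(lo,rect(q[:,:2]),np.percentile(q[:,2],[5,50,95]).round(4))
c=cap('top');save(c,'top1');P=cloud(c);reg=np.zeros(P.shape[:2],np.uint8);reg[130:285,85:335]=1
for b in blocks(P,reg=reg): print("block",b)
for b in boards(c,P,reg): print("obj",b)
E
```

```text
t 10.3 pos [0.4507 0.3388 0.3572] yaw -0.1728 gap 0.0851 q [ 0.53  0.46  1.77 -0.    0.92  2.27]
shift [248.8 139.9 102.2] turn -2.9827911942425107 alt 0.1588014593472824
shift if turned first -267.8 -98.8 102.2
0.018 ([0.4071, 0.3457], [0.1051, 0.072], 171.3) [0.0241 0.0253 0.0265]
0.045 ([0.4082, 0.3463], [0.0589, 0.0506], 171.1) [0.0506 0.0612 0.063 ]
block ([262.0, 149.0], ([0.6943, 0.0204], [0.0565, 0.0238], 1.1), 178)
block ([211.0, 153.0], ([0.6713, 0.1579], [0.0557, 0.0242], 159.3), 192)
block ([230.0, 249.0], ([0.4188, 0.0814], [0.056, 0.0239], 60.3), 210)
block ([284.0, 258.0], ([0.406, -0.0562], [0.0562, 0.0242], 104.2), 216)
obj ([262.0, 153.0], ([0.6942, 0.0194], [0.088, 0.045], 4.4), np.float64(0.016))
obj ([211.0, 157.0], ([0.6699, 0.1593], [0.0853, 0.0483], 159.8), np.float64(0.0173))
obj ([161.0, 185.0], ([0.5825, 0.2893], [0.1231, 0.0627], 164.6), np.float64(0.0093))
obj ([238.0, 206.0], ([0.5395, 0.0737], [0.1229, 0.0627], 168.3), np.float64(0.0101))
obj ([277.0, 218.0], ([0.5151, -0.0332], [0.1226, 0.0619], 8.2), np.float64(0.0101))
obj ([230.0, 250.0], ([0.4206, 0.0867], [0.0801, 0.048], 61.0), np.float64(0.0161))
obj ([281.0, 260.0], ([0.4034, -0.0507], [0.0797, 0.0479], 103.8), np.float64(0.0164))
```

View pics/w4.png

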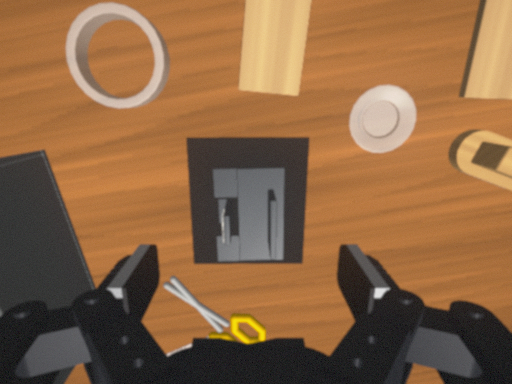

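The cover stands level on the mat at (248,215), well inside it. The top view also shows that one board has been knocked, and it's now at (0.515,-0.033). Next are the blocks, starting with B.

apply_moves:
  steps:
    - [0,0,0,0.08,-1]
    - [0,0,0,0.079,-1]
    - [38,14,0,0,-1]
    - [38,14,0,0,-1]
    - [38,14,15,0,-1]
    - [38,14,20,0,-1]
    - [38,14,25,0,-1]
    - [38,14,25,0,-1]
    - [38,14,17,0,-1]
    - [0,0,0,0,-1]

```text
time_s: 11.45
position: [0.673, 0.1558, 0.252]
orientation: [0.986, -0.167, -0.001, 0.001]
wrist_force: [-1.8, 0.4, -0.7]
finger_gap: 0.0852
grasp_force: 0.0
```

```bash
python3 go.py .6715 .158 .042 -.34
```

```text
t 11.4 pos [0.673  0.1558 0.252 ] yaw -0.3358 gap 0.0852 q [ 0.13  0.74  1.51 -0.    0.88  2.04]
shift [-2.  -1.7 55. ] turn 0.0041546345551033426 alt -3.1374380190346898
shift if turned first -2.0 -1.7 55.0
```

apply_moves:
  steps:
    - [-2,-2,20,0,-1]
    - [0,0,20,0,-1]
    - [0,0,15,0,-1]
    - [0,0,0,0,1]
    - [0,0,0,0,1]
    - [0,0,0,0,1]
    - [0,0,0,0,1]
    - [0,0,0,0,1]
    - [0,0,0,0,1]
    - [0,0,0,0,1]
  force: 25

```text
time_s: 12.45
position: [0.6695, 0.1619, 0.2012]
orientation: [0.986, -0.165, 0.001, -0.0]
wrist_force: [-0.4, 0.0, 6.9]
finger_gap: 0.0237
grasp_force: 26.1
```

apply_moves:
  steps:
    - [0,0,-10,0,1]
    - [0,0,-30,0,1]
    - [0,0,-40,0,1]
    - [0,0,-45,0,1]
    - [0,0,-45,0,1]
    - [0,0,-45,0,1]
    - [0,0,-20,0,1]
    - [0,0,0,-0.14,1]
    - [0,0,0,-0.14,1]
    - [0,0,0,-0.14,1]

```text
time_s: 13.45
position: [0.669, 0.1617, 0.4359]
orientation: [0.999, 0.047, 0.0, 0.0]
wrist_force: [0.1, -0.1, -1.5]
finger_gap: 0.0236
grasp_force: 25.2
```

```bash
cat > load.py <<'E'
from go import *; from ch import pt,ex,ez
import sys
off=float(sys.argv[2]) if len(sys.argv)>2 else 0   # grasp moved towards the nose from rib centre
g=pt(-.047,.001)+(.034+off)*ex+.042*ez
print("touch",g.round(4)); go(*(g+[0,0,.06]),yaw=float(sys.argv[1]))
E
python3 load.py 3.082
```

```text
touch [ 0.4435 -0.2541  0.2306]
t 13.4 pos [0.669  0.1617 0.4359] yaw 0.0935 gap 0.0236 q [ 0.14  0.56  1.35 -0.    1.23  1.62]
shift [-263.4  393.    -9.7] turn -2.9884513999023907 alt 0.1531412536874024
shift if turned first 200.3 -428.6 -9.7
```

apply_moves:
  steps:
    - [0,0,0,-0.14,1]
    - [0,0,0,-0.14,1]
    - [0,0,0,-0.14,1]
    - [0,0,0,-0.14,1]
    - [0,0,0,-0.14,1]
    - [0,0,0,-0.14,1]
    - [0,0,0,-0.14,1]
    - [0,0,0,-0.14,1]
    - [0,0,0,-0.14,1]
    - [0,0,0,-0.14,1]

```text
time_s: 14.45
position: [0.6691, 0.1618, 0.4357]
orientation: [0.734, 0.679, -0.0, 0.0]
wrist_force: [-0.1, -0.0, -1.3]
finger_gap: 0.0234
grasp_force: 25.2
```

apply_moves:
  steps:
    - [0,0,0,-0.14,1]
    - [0,0,0,-0.14,1]
    - [0,0,0,-0.14,1]
    - [0,0,0,-0.14,1]
    - [0,0,0,-0.14,1]
    - [0,0,0,-0.14,1]
    - [0,0,0,-0.14,1]
    - [0,0,0,-0.14,1]
    - [0,0,0,-0.14,1]
    - [0,0,0,-0.14,1]

```text
time_s: 15.45
position: [0.6691, 0.1617, 0.4357]
orientation: [0.124, 0.992, -0.0, -0.0]
wrist_force: [0.2, -0.3, -1.1]
finger_gap: 0.0235
grasp_force: 25.2
```

apply_moves:
  steps:
    - [0,0,0,-0.14,1]
    - [0,0,0,-0.05,1]
    - [20,40,0,0,1]
    - [20,40,0,0,1]
    - [20,40,0,0,1]
    - [20,40,0,0,1]
    - [20,40,0,0,1]
    - [20,40,0,0,1]
    - [20,40,0,0,1]
    - [0,0,0,0,1]

```text
time_s: 16.45
position: [0.5446, 0.4544, 0.4354]
orientation: [0.03, 1.0, 0.0, -0.0]
wrist_force: [0.6, -0.4, -0.7]
finger_gap: 0.0236
grasp_force: 25.2
```

```bash
python3 load.py 3.082
```

```text
touch [ 0.4435 -0.2541  0.2306]
t 16.4 pos [0.5446 0.4544 0.4354] yaw 3.0826 gap 0.0236 q [ 0.6   0.59  1.29  0.    1.26 -0.91]
shift [  59.1 -713.3  -10.7] turn 0.000555426421447347 alt -3.1410372271683458
shift if turned first 58.7 -713.3 -10.7
```

apply_moves:
  steps:
    - [4,-40,0,0,1]
    - [4,-40,0,0,1]
    - [4,-40,0,0,1]
    - [4,-40,0,0,1]
    - [4,-40,0,0,1]
    - [4,-40,0,0,1]
    - [4,-40,0,0,1]
    - [4,-40,0,0,1]
    - [4,-40,0,0,1]
    - [4,-40,0,0,1]

```text
time_s: 17.45
position: [0.4812, 0.0518, 0.4357]
orientation: [0.032, 0.999, -0.0, 0.0]
wrist_force: [0.5, -0.4, -0.4]
finger_gap: 0.0233
grasp_force: 25.2
```

apply_moves:
  steps:
    - [4,-40,-2,0,1]
    - [4,-40,-3,0,1]
    - [3,-40,-3,0,1]
    - [3,-40,-3,0,1]
    - [3,-40,0,0,1]
    - [2,-40,0,0,1]
    - [0,-40,0,0,1]
    - [0,-20,0,0,1]
    - [0,0,0,0,1]
    - [0,0,0,0,1]

```text
time_s: 18.45
position: [0.4435, -0.2447, 0.4464]
orientation: [0.033, 0.999, 0.0, -0.0]
wrist_force: [-0.5, -0.7, -0.8]
finger_gap: 0.0235
grasp_force: 25.3
```

```bash
python3 load.py 3.082
```

```text
touch [ 0.4435 -0.2541  0.2306]
t 18.4 pos [ 0.4435 -0.2447  0.4464] yaw 3.0765 gap 0.0235 q [-0.63  0.28  1.79  0.    1.08 -2.14]
shift [-0.6 -9.5  0.8] turn -0.005455306168556717 alt 3.1361373474212364
shift if turned first -0.5 -9.5 0.8
```

apply_moves:
  steps:
    - [0,-5,0,0,1]
    - [0,-4.5,0,0,1]
    - [0,0,15,0,1]
    - [0,0,15,0,1]
    - [0,0,15,0,1]
    - [0,0,5,0,1]
    - [0,0,4,0,1]
    - [0,0,0,0,1]
    - [0,0,0,0,1]
    - [0,0,0,0,1]

```text
time_s: 19.45
position: [0.4444, -0.2541, 0.3938]
orientation: [0.031, 1.0, -0.001, 0.003]
wrist_force: [6.7, -1.7, 7.7]
finger_gap: 0.0233
grasp_force: 33.0
```

```bash
python3 load.py 3.082; python3 - <<'E'
from h import *
print(r.observe()['wrist_force'])
c=cap('wrist');save(c,'w5')
E
```

```text
touch [ 0.4435 -0.2541  0.2306]
t 19.4 pos [ 0.4444 -0.2541  0.3938] yaw 3.0787 gap 0.0233 q [-0.65  0.34  1.85  0.    0.95 -2.16]
shift [  0.7  -0.2 -51.8] turn -0.003301884747648476 alt 3.1382907688421446
shift if turned first 0.7 -0.2 -51.8
[ 6.69632029 -1.66494215  7.69096772]
```

View pics/w5.png

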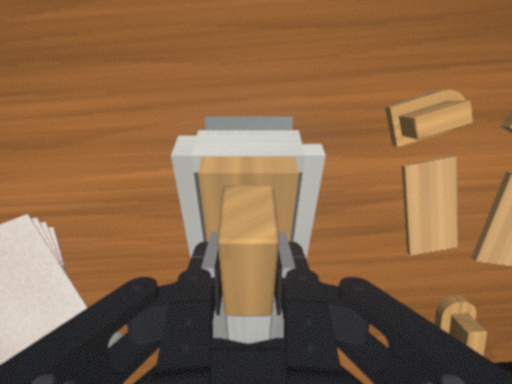

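The block's heel is touching the channel floor at the uphill end and is centred between the walls. Next I pivot it onto the slope and release.

apply_moves:
  steps:
    - [-4,0,3,0,1]
    - [-3,0,3,0,1]
    - [-3,0,3,0,1]
    - [-2,0,2,0,1]
    - [0,0,0,0,-1]
    - [0,0,0,0,-1]
    - [0,0,0,0,-1]
    - [0,0,0,0,-1]
    - [0,0,-40,0,-1]
    - [0,0,-40,0,-1]

```text
time_s: 20.5
position: [0.4553, -0.2549, 0.4616]
orientation: [0.032, 0.999, 0.001, -0.001]
wrist_force: [0.6, -0.0, 0.1]
finger_gap: 0.085
grasp_force: 0.0
```

```bash
python3 go.py .6943 .0204 .10 3.16; python3 - <<'E'
from m2 import *
from ch import *
c=cap('top');P=cloud(c);reg=np.zeros(P.shape[:2],np.uint8);reg[130:285,85:335]=1
for b in blocks(P,reg=reg): print("block",b)
for b in boards(c,P,reg): print("obj",b)
Q=P[90:290,330:420].reshape(-1,3);Q=Q[~np.isnan(Q[:,0])];S=np.c_[Q@sx-S0,Q@ey-Y0,Q@n-N0]
k=(abs(S[:,1])<.03)&(S[:,2]>.03)&(S[:,2]<.06)&(S[:,0]>-.06)&(S[:,0]<.39);print("ribs",S[k].min(0),S[k].max(0),k.sum())
E
```

```text
t 20.5 pos [ 0.4553 -0.2549  0.4616] yaw 3.0777 gap 0.085 q [-0.64  0.29  1.73 -0.    1.13 -2.14]
shift [-221.4  289.7  206.5] turn -0.08229200778424772 alt 3.0593006458055454
shift if turned first -244.5 270.6 206.5
block ([262.0, 149.0], ([0.6948, 0.0204], [0.057, 0.0237], 1.1), 180)
block ([136.0, 249.0], ([0.4021, 0.3215], [0.0583, 0.0049], 172.0), 61)
block ([230.0, 249.0], ([0.4188, 0.0815], [0.056, 0.024], 60.1), 210)
block ([284.0, 258.0], ([0.406, -0.056], [0.0559, 0.0242], 103.9), 215)
obj ([262.0, 153.0], ([0.6942, 0.0194], [0.088, 0.045], 4.4), np.float64(0.0158))
obj ([161.0, 185.0], ([0.5825, 0.2893], [0.1231, 0.0627], 164.6), np.float64(0.0094))
obj ([238.0, 206.0], ([0.5395, 0.074], [0.1228, 0.0632], 168.1), np.float64(0.0101))
obj ([277.0, 218.0], ([0.5152, -0.0329], [0.1225, 0.063], 7.5), np.float64(0.0101))
obj ([230.0, 250.0], ([0.4206, 0.0867], [0.0801, 0.048], 61.0), np.float64(0.0163))
obj ([281.0, 260.0], ([0.4034, -0.0507], [0.0797, 0.0479], 103.8), np.float64(0.0163))
ribs [ 0.30133649 -0.02978811  0.03003002] [0.38995759 0.02817576 0.0536756 ] 384
```

Block B slid down to the stop. Next is block A.

apply_moves:
  steps:
    - [0,0,0,-0.083,-1]
    - [-32,36,0,0,-1]
    - [-32,36,0,0,-1]
    - [-32,36,10,0,-1]
    - [-32,36,30,0,-1]
    - [-32,36,30,0,-1]
    - [-32,36,35,0,-1]
    - [-32,36,35,0,-1]
    - [-20,18,35,0,-1]
    - [0,0,20,0,-1]

```text
time_s: 21.55
position: [0.6777, 0.002, 0.281]
orientation: [-0.011, 1.0, 0.0, -0.001]
wrist_force: [-0.5, -0.2, -0.0]
finger_gap: 0.0855
grasp_force: 0.0
```

apply_moves:
  steps:
    - [0,0,0,0,-1]
    - [0,0,0,0,-1]
    - [0,0,0,0,-1]
    - [0,0,0,0,-1]
    - [0,0,0,0,-1]
    - [0,0,0,0,-1]
    - [0,0,0,0,-1]
    - [0,0,0,0,-1]
    - [0,0,0,0,-1]
    - [0,0,0,0,-1]

```text
time_s: 22.55
position: [0.6767, -0.0007, 0.2845]
orientation: [-0.01, 1.0, -0.0, -0.0]
wrist_force: [-0.0, 0.2, -0.5]
finger_gap: 0.0852
grasp_force: 0.0
```

```bash
python3 go.py .6946 .0204 .042 3.162
```

```text
t 22.6 pos [ 0.6767 -0.0007  0.2845] yaw -3.1224 gap 0.0852 q [-0.1   0.69  1.53 -0.    0.92 -1.69]
shift [-18.3  20.8  87.5] turn -0.0011826001387724716 alt 3.1404100534510206
shift if turned first -18.3 20.7 87.5
```

apply_moves:
  steps:
    - [-9,10.4,0,0,-1]
    - [-9.3,10.4,0,0,-1]
    - [0,0,30,0,-1]
    - [0,0,30,0,-1]
    - [0,0,20,0,-1]
    - [0,0,7.5,0,-1]
    - [0,0,0,0,-1]
    - [0,0,0,0,1]
    - [0,0,0,0,1]
    - [0,0,0,0,1]

```text
time_s: 23.55
position: [0.6948, 0.0204, 0.1982]
orientation: [-0.01, 1.0, -0.0, 0.001]
wrist_force: [-0.2, 0.0, -0.1]
finger_gap: 0.0439
grasp_force: 0.0
```

apply_moves:
  steps:
    - [0,0,0,0,1]
    - [0,0,0,0,1]
    - [0,0,0,0,1]
    - [0,0,-10,0,1]
    - [0,0,-30,0,1]
    - [0,0,-45,0,1]
    - [0,0,-45,0,1]
    - [0,0,-45,0,1]
    - [0,0,-45,0,1]
    - [0,0,-30,0,1]

```text
time_s: 24.55
position: [0.694, 0.0205, 0.4512]
orientation: [-0.01, 1.0, -0.0, 0.002]
wrist_force: [0.5, 0.8, -0.7]
finger_gap: 0.0232
grasp_force: 25.2
```

```bash
python3 load.py -.06
```

```text
touch [ 0.4435 -0.2541  0.2306]
t 24.6 pos [0.694  0.0205 0.4512] yaw -3.1224 gap 0.0232 q [-0.07  0.56  1.31 -0.    1.27 -1.66]
shift [ 255.7 -269.8    4.9] turn -3.062449112093761 alt 0.0791435414960322
shift if turned first -233.6 289.1 4.9
```

apply_moves:
  steps:
    - [0,0,0,0.14,1]
    - [0,0,0,0.14,1]
    - [0,0,0,0.14,1]
    - [0,0,0,0.14,1]
    - [0,0,0,0.14,1]
    - [0,0,0,0.14,1]
    - [0,0,0,0.14,1]
    - [0,0,0,0.14,1]
    - [0,0,0,0.14,1]
    - [0,0,0,0.14,1]

```text
time_s: 25.55
position: [0.6943, 0.0204, 0.4473]
orientation: [0.639, 0.769, -0.0, -0.0]
wrist_force: [-0.8, -0.7, -1.1]
finger_gap: 0.0238
grasp_force: 25.2
```

apply_moves:
  steps:
    - [0,0,0,0.14,1]
    - [0,0,0,0.14,1]
    - [0,0,0,0.14,1]
    - [0,0,0,0.14,1]
    - [0,0,0,0.14,1]
    - [0,0,0,0.14,1]
    - [0,0,0,0.14,1]
    - [0,0,0,0.14,1]
    - [0,0,0,0.14,1]
    - [0,0,0,0.14,1]

```text
time_s: 26.55
position: [0.6943, 0.0204, 0.4474]
orientation: [0.984, 0.177, -0.0, 0.0]
wrist_force: [-0.4, -0.4, -1.3]
finger_gap: 0.0236
grasp_force: 25.2
```

apply_moves:
  steps:
    - [0,0,0,0.14,1]
    - [0,0,0,0.14,1]
    - [0,0,0,0.14,1]
    - [-30,37,0,0,1]
    - [-30,37,0,0,1]
    - [-30,37,0,0,1]
    - [-30,37,0,0,1]
    - [-30,37,0,0,1]
    - [-30,37,0,0,1]
    - [-30,37,0,0,1]

```text
time_s: 27.55
position: [0.4679, -0.2266, 0.4476]
orientation: [1.0, -0.029, 0.0, 0.0]
wrist_force: [1.6, -0.6, -1.1]
finger_gap: 0.0234
grasp_force: 25.2
```

apply_moves:
  steps:
    - [-22,28,0,0,1]
    - [0,0,0,0,1]
    - [0,0,0,0,1]
    - [0,0,0,0,1]
    - [0,0,0,0,1]
    - [0,0,0,0,1]
    - [0,0,0,0,1]
    - [0,0,0,0,1]
    - [0,0,0,0,1]
    - [0,0,0,0,1]

```text
time_s: 28.55
position: [0.446, -0.2523, 0.447]
orientation: [1.0, -0.03, -0.0, 0.0]
wrist_force: [-0.4, 0.5, -1.1]
finger_gap: 0.0236
grasp_force: 25.2
```

```bash
python3 load.py -.06
```

```text
touch [ 0.4435 -0.2541  0.2306]
t 28.6 pos [ 0.446  -0.2523  0.447 ] yaw -0.0591 gap 0.0236 q [-0.64  0.29  1.77 -0.    1.08  0.99]
shift [-2.4  2.   1.4] turn 0.0008662036386164473 alt -3.1407264499511767
shift if turned first -2.4 2.0 1.4
```

apply_moves:
  steps:
    - [-1,2,15,0,1]
    - [0,0,20,0,1]
    - [0,0,15,0,1]
    - [0,0,7,0,1]
    - [0,0,4,0,1]
    - [0,0,0,0,1]
    - [4,0,4,0,1]
    - [3,0,4,0,1]
    - [3,0,3,0,1]
    - [3,0,3,0,1]

```text
time_s: 29.55
position: [0.4586, -0.2553, 0.3733]
orientation: [1.0, -0.03, 0.001, 0.001]
wrist_force: [1.7, 0.6, 7.6]
finger_gap: 0.0234
grasp_force: 27.7
```

apply_moves:
  steps:
    - [0,0,0,0,1]
    - [0,0,0,0,-1]
    - [0,0,0,0,-1]
    - [0,0,0,0,-1]
    - [0,0,0,0,-1]
    - [0,0,-30,0,-1]
    - [0,0,-30,0,-1]
    - [0,0,-30,0,-1]
    - [0,0,0,0,-1]
    - [0,0,0,0,-1]

```text
time_s: 30.55
position: [0.4576, -0.2549, 0.4621]
orientation: [1.0, -0.03, 0.0, 0.0]
wrist_force: [0.6, 0.9, -0.4]
finger_gap: 0.0858
grasp_force: 0.0
```

```bash
cat > chk.py <<'E'
from m2 import *
from ch import *
c=cap('top');P=cloud(c);reg=np.zeros(P.shape[:2],np.uint8);reg[130:285,85:335]=1
for b in blocks(P,reg=reg): print("block",b)
for b in boards(c,P,reg): print("obj",b)
Q=P[90:290,330:420].reshape(-1,3);Q=Q[~np.isnan(Q[:,0])];S=np.c_[Q@sx-S0,Q@ey-Y0,Q@n-N0]
k=(abs(S[:,1])<.012)&(S[:,2]>.035)&(S[:,2]<.06)&(S[:,0]>-.06)&(S[:,0]<.39);h,e=np.histogram(S[k,0],np.arange(-.06,.4,.01));print("ribs",[(int(round(e[i]*1000)),int(h[i])) for i in range(len(h)) if h[i]])
E
python3 chk.py; python3 go.py .4188 .0815 .10 1.05;python3 go.py .406 -.056 .10 1.817
```

```text
block ([230.0, 249.0], ([0.4188, 0.0814], [0.056, 0.024], 60.2), 208)
block ([284.0, 258.0], ([0.4059, -0.0562], [0.0562, 0.0241], 105.2), 215)
obj ([161.0, 185.0], ([0.5826, 0.2894], [0.1231, 0.0627], 164.7), np.float64(0.0096))
obj ([238.0, 206.0], ([0.5395, 0.0738], [0.1228, 0.0626], 168.3), np.float64(0.0101))
obj ([277.0, 218.0], ([0.5152, -0.033], [0.1222, 0.062], 8.2), np.float64(0.0101))
obj ([230.0, 250.0], ([0.4209, 0.0865], [0.0801, 0.0473], 61.0), np.float64(0.0161))
obj ([281.0, 260.0], ([0.4034, -0.0507], [0.0797, 0.0479], 103.8), np.float64(0.0167))
ribs [(220, 56), (230, 28), (240, 31), (250, 33), (260, 27), (270, 29), (300, 49), (310, 25), (320, 20), (330, 22), (340, 21), (350, 22), (360, 3), (370, 26), (380, 34)]
t 30.6 pos [ 0.4576 -0.2549  0.4614] yaw -0.0593 gap 0.0852 q [-0.63  0.29  1.73 -0.    1.13  1.  ]
shift [ -58.6 -333.5  206.5] turn -1.1092545566775298 alt 2.0323380969122633
shift if turned first 272.5 -200.9 206.5
t 30.6 pos [ 0.4576 -0.2549  0.4614] yaw -0.0593 gap 0.0852 q [-0.63  0.29  1.73 -0.    1.13  1.  ]
shift [ -63.2 -195.4  206.5] turn -1.8762545566775302 alt 1.265338096912263
shift if turned first 205.4 -1.5 206.5
```

apply_moves:
  steps:
    - [0,0,0,-0.144,-1]
    - [0,0,0,-0.144,-1]
    - [0,0,0,-0.144,-1]
    - [0,0,0,-0.144,-1]
    - [0,0,0,-0.144,-1]
    - [0,0,0,-0.144,-1]
    - [0,0,0,-0.144,-1]
    - [0,0,0,-0.144,-1]
    - [0,0,0,-0.144,-1]
    - [0,0,0,-0.144,-1]

```text
time_s: 31.6
position: [0.4578, -0.2551, 0.4606]
orientation: [0.769, 0.639, -0.0, -0.001]
wrist_force: [0.0, -0.3, 0.6]
finger_gap: 0.0853
grasp_force: 0.0
```

apply_moves:
  steps:
    - [0,0,0,-0.144,-1]
    - [0,0,0,-0.144,-1]
    - [0,0,0,-0.148,-1]
    - [35,0,0,0,-1]
    - [35,0,0,0,-1]
    - [35,0,0,0,-1]
    - [35,0,20,0,-1]
    - [35,0,30,0,-1]
    - [30,-1,30,0,-1]
    - [0,0,30,0,-1]

```text
time_s: 32.6
position: [0.4053, -0.0539, 0.3504]
orientation: [0.614, 0.789, -0.0, -0.001]
wrist_force: [0.6, -0.1, -0.5]
finger_gap: 0.0854
grasp_force: 0.0
```

apply_moves:
  steps:
    - [0,0,30,0,-1]
    - [0,0,30,0,-1]
    - [0,0,20,0,-1]
    - [0,0,0,0,-1]
    - [0,0,0,0,-1]
    - [0,0,0,0,-1]
    - [0,0,0,0,-1]
    - [0,0,0,0,-1]
    - [0,0,0,0,-1]
    - [0,0,0,0,-1]

```text
time_s: 33.6
position: [0.4069, -0.0565, 0.2723]
orientation: [0.615, 0.789, 0.0, 0.0]
wrist_force: [-0.5, -0.0, 0.8]
finger_gap: 0.0855
grasp_force: 0.0
```

```bash
python3 go.py .406 -.056 .042 1.82
```

```text
t 33.6 pos [ 0.4069 -0.0565  0.2723] yaw 1.8168 gap 0.0855 q [-0.3   0.42  2.2  -0.    0.52 -0.54]
shift [ 0.7 -0.8 75.3] turn -0.0032223420421839677 alt 3.138370311547609
shift if turned first 0.7 -0.8 75.3
```

apply_moves:
  steps:
    - [0.7,-0.8,20,0,-1]
    - [0,0,20,0,-1]
    - [0,0,20,0,-1]
    - [0,0,10,0,-1]
    - [0,0,5,0,-1]
    - [0,0,0,0,-1]
    - [0,0,0,0,-1]
    - [0,0,0,0,-1]
    - [0,0,0,0,-1]
    - [0,0,0,0,-1]

```text
time_s: 34.6
position: [0.406, -0.056, 0.1974]
orientation: [0.615, 0.789, 0.0, 0.0]
wrist_force: [-0.0, -0.4, -0.8]
finger_gap: 0.0855
grasp_force: 0.0
```

```bash
python3 go.py .406 -.056 .042 1.82
```

```text
t 34.6 pos [ 0.406  -0.056   0.1974] yaw 1.8168 gap 0.0855 q [-0.3   0.59  2.26 -0.    0.3  -0.54]
shift [ 0.  -0.   0.4] turn -0.003245092027378327 alt 3.138347561562415
shift if turned first 0.0 -0.0 0.4
```

Reachable. Grip and lift, then turn back and carry to the mouth.

apply_moves:
  steps:
    - [0,0,0,0,1]
    - [0,0,0,0,1]
    - [0,0,0,0,1]
    - [0,0,0,0,1]
    - [0,0,0,0,1]
    - [0,0,0,0,1]
    - [0,0,-10,0,1]
    - [0,0,-30,0,1]
    - [0,0,-40,0,1]
    - [0,0,-40,0,1]

```text
time_s: 35.6
position: [0.4056, -0.0559, 0.3188]
orientation: [0.615, 0.789, -0.0, -0.001]
wrist_force: [0.7, -0.3, -0.9]
finger_gap: 0.0237
grasp_force: 25.2
```

apply_moves:
  steps:
    - [0,0,-40,0,1]
    - [0,0,-40,0,1]
    - [0,0,-40,0,1]
    - [0,0,-10,0,1]
    - [-35,0,0,0,1]
    - [-35,0,0,0,1]
    - [-35,0,0,0,1]
    - [-35,0,0,0,1]
    - [-35,0,0,0,1]
    - [-28,0,0,0,1]

```text
time_s: 36.6
position: [0.4554, -0.2545, 0.4464]
orientation: [0.615, 0.788, -0.0, -0.001]
wrist_force: [0.2, 0.9, -0.9]
finger_gap: 0.0234
grasp_force: 25.3
```

apply_moves:
  steps:
    - [0,0,0,0.144,1]
    - [0,0,0,0.144,1]
    - [0,0,0,0.144,1]
    - [0,0,0,0.144,1]
    - [0,0,0,0.144,1]
    - [0,0,0,0.144,1]
    - [0,0,0,0.144,1]
    - [0,0,0,0.144,1]
    - [0,0,0,0.144,1]
    - [0,0,0,0.144,1]

```text
time_s: 37.6
position: [0.4551, -0.2527, 0.4465]
orientation: [0.983, 0.184, -0.001, -0.001]
wrist_force: [-0.6, -1.2, -1.6]
finger_gap: 0.0234
grasp_force: 25.3
```

apply_moves:
  steps:
    - [0,0,0,0.144,1]
    - [0,0,0,0.144,1]
    - [0,0,0,0.144,1]
    - [0,0,0,0,1]
    - [0,0,0,0,1]
    - [0,0,0,0,1]
    - [0,0,0,0,1]
    - [0,0,0,0,1]
    - [0,0,0,0,1]
    - [0,0,0,0,1]

```text
time_s: 38.6
position: [0.4554, -0.2528, 0.447]
orientation: [1.0, -0.027, 0.0, 0.0]
wrist_force: [-0.5, -0.2, -1.9]
finger_gap: 0.0236
grasp_force: 25.3
```

```bash
python3 load.py -.06
```

```text
touch [ 0.4435 -0.2541  0.2306]
t 38.6 pos [ 0.4554 -0.2528  0.447 ] yaw -0.0548 gap 0.0236 q [-0.63  0.3   1.75 -0.    1.09  0.99]
shift [-11.8   1.9   1.4] turn 0.0051752540857017415 alt -3.1364173995040914
shift if turned first -11.8 2.0 1.4
```

apply_moves:
  steps:
    - [-10,2,15,0.005,1]
    - [0,0,20,0,1]
    - [0,0,15,0,1]
    - [0,0,7,0,1]
    - [0,0,4,0,1]
    - [0,0,0,0,1]
    - [4,0,4,0,1]
    - [3,0,4,0,1]
    - [3,0,3,0,1]
    - [3,0,3,0,1]

```text
time_s: 39.6
position: [0.4591, -0.2553, 0.3732]
orientation: [1.0, -0.03, 0.001, 0.001]
wrist_force: [1.7, 0.0, 7.2]
finger_gap: 0.0234
grasp_force: 27.6
```

apply_moves:
  steps:
    - [0,0,0,0,1]
    - [0,0,0,0,-1]
    - [0,0,0,0,-1]
    - [0,0,0,0,-1]
    - [0,0,0,0,-1]
    - [0,0,-30,0,-1]
    - [0,0,-30,0,-1]
    - [0,0,-30,0,-1]
    - [0,0,0,0,-1]
    - [0,0,0,0,-1]

```text
time_s: 40.6
position: [0.4581, -0.2549, 0.4621]
orientation: [1.0, -0.03, 0.0, 0.0]
wrist_force: [-0.1, 0.1, -0.1]
finger_gap: 0.0853
grasp_force: 0.0
```

```bash
python3 chk.py; python3 go.py .4188 .0815 .10 1.05
```

```text
block ([231.0, 249.0], ([0.4188, 0.0813], [0.0564, 0.024], 60.0), 212)
obj ([161.0, 185.0], ([0.5826, 0.2894], [0.1231, 0.0627], 164.7), np.float64(0.0095))
obj ([238.0, 206.0], ([0.5395, 0.0737], [0.1229, 0.0627], 168.3), np.float64(0.01))
obj ([277.0, 218.0], ([0.5151, -0.0331], [0.1225, 0.062], 8.1), np.float64(0.01))
obj ([230.0, 250.0], ([0.4206, 0.0867], [0.0801, 0.048], 61.0), np.float64(0.016))
ribs [(140, 60), (150, 35), (160, 32), (170, 34), (180, 33), (190, 30), (200, 1), (220, 57), (230, 27), (240, 36), (250, 33), (260, 29), (270, 27), (300, 52), (310, 22), (320, 21), (330, 23), (340, 27), (350, 23), (370, 30), (380, 29)]
t 40.6 pos [ 0.4581 -0.255   0.4614] yaw -0.0602 gap 0.0853 q [-0.63  0.29  1.73 -0.    1.13  1.  ]
shift [ -59.4 -333.4  206.5] turn -1.1101819588384556 alt 2.0314106947513375
shift if turned first 272.3 -201.4 206.5
```

apply_moves:
  steps:
    - [0,0,0,-0.139,-1]
    - [0,0,0,-0.139,-1]
    - [0,0,0,-0.139,-1]
    - [0,0,0,-0.139,-1]
    - [0,0,0,-0.139,-1]
    - [0,0,0,-0.139,-1]
    - [0,0,0,-0.139,-1]
    - [0,0,0,-0.139,-1]
    - [34,-25,0,0,-1]
    - [34,-25,0,0,-1]

```text
time_s: 41.65
position: [0.4484, -0.1708, 0.4603]
orientation: [0.865, 0.501, -0.001, -0.001]
wrist_force: [1.1, -0.2, -0.6]
finger_gap: 0.0855
grasp_force: 0.0
```

apply_moves:
  steps:
    - [34,-25,0,0,-1]
    - [34,-25,0,0,-1]
    - [34,-25,10,0,-1]
    - [34,-25,30,0,-1]
    - [34,-25,30,0,-1]
    - [34,-26,30,0,-1]
    - [0,0,30,0,-1]
    - [0,0,30,0,-1]
    - [0,0,30,0,-1]
    - [0,0,15,0,-1]

```text
time_s: 42.65
position: [0.4185, 0.0762, 0.2575]
orientation: [0.865, 0.502, -0.002, -0.001]
wrist_force: [0.9, -0.4, 0.2]
finger_gap: 0.0852
grasp_force: 0.0
```

apply_moves:
  steps:
    - [0,0,0,0,-1]
    - [0,0,0,0,-1]
    - [0,0,0,0,-1]
    - [0,0,0,0,-1]
    - [0,0,0,0,-1]
    - [0,0,0,0,-1]
    - [0,0,0,0,-1]
    - [0,0,0,0,-1]
    - [0,0,0,0,-1]
    - [0,0,0,0,-1]

```text
time_s: 43.65
position: [0.4193, 0.0761, 0.2604]
orientation: [0.865, 0.502, -0.0, 0.0]
wrist_force: [0.2, 0.1, 0.4]
finger_gap: 0.0857
grasp_force: 0.0
```

```bash
python3 go.py .4188 .0814 .042 1.05
```

```text
t 43.6 pos [0.4193 0.0761 0.2604] yaw 1.0518 gap 0.0857 q [ 0.02  0.46  2.18 -0.    0.5   0.54]
shift [ 4.4 -3.1 63.4] turn 0.0017911105473089606 alt -3.139801543042484
shift if turned first 4.4 -3.1 63.4
```

apply_moves:
  steps:
    - [4.4,-3,20,0,-1]
    - [0,0,20,0,-1]
    - [0,0,15,0,-1]
    - [0,0,8.4,0,-1]
    - [0,0,0,0,-1]
    - [0,0,0,0,1]
    - [0,0,0,0,1]
    - [0,0,0,0,1]
    - [0,0,0,0,1]
    - [0,0,0,0,1]

```text
time_s: 44.65
position: [0.4189, 0.0814, 0.1974]
orientation: [0.865, 0.502, 0.0, 0.0]
wrist_force: [-1.0, -0.6, 5.0]
finger_gap: 0.0237
grasp_force: 26.6
```

apply_moves:
  steps:
    - [0,0,0,0,1]
    - [0,0,-10,0,1]
    - [0,0,-30,0,1]
    - [0,0,-40,0,1]
    - [0,0,-40,0,1]
    - [0,0,-40,0,1]
    - [0,0,-40,0,1]
    - [0,0,-40,0,1]
    - [0,0,-10,0,1]
    - [-34,25,0,0,1]

```text
time_s: 45.65
position: [0.4229, 0.0414, 0.449]
orientation: [0.864, 0.504, 0.002, 0.001]
wrist_force: [1.1, -0.1, -1.0]
finger_gap: 0.0237
grasp_force: 25.8
```

apply_moves:
  steps:
    - [-34,25,0,0,1]
    - [-34,25,0,0,1]
    - [-34,25,0,0,1]
    - [-34,25,0,0,1]
    - [-34,25,0,0,1]
    - [-34,25,0,0,1]
    - [-34,25,0,0,1]
    - [0,0,0,0.139,1]
    - [0,0,0,0.139,1]
    - [0,0,0,0.139,1]

```text
time_s: 46.65
position: [0.4572, -0.2543, 0.4463]
orientation: [0.951, 0.309, -0.001, -0.001]
wrist_force: [-0.4, -0.4, -1.2]
finger_gap: 0.0239
grasp_force: 25.8
```

apply_moves:
  steps:
    - [0,0,0,0.139,1]
    - [0,0,0,0.139,1]
    - [0,0,0,0.139,1]
    - [0,0,0,0.139,1]
    - [0,0,0,0.137,1]
    - [0,0,0,0,1]
    - [0,0,0,0,1]
    - [0,0,0,0,1]
    - [0,0,0,0,1]
    - [0,0,0,0,1]

```text
time_s: 47.65
position: [0.4576, -0.254, 0.447]
orientation: [1.0, -0.029, -0.0, 0.0]
wrist_force: [1.0, -0.4, -0.9]
finger_gap: 0.0239
grasp_force: 25.8
```

```bash
python3 load.py -.06
```

```text
touch [ 0.4435 -0.2541  0.2306]
t 47.6 pos [ 0.4576 -0.254   0.447 ] yaw -0.0572 gap 0.0239 q [-0.63  0.3   1.75 -0.    1.09  1.  ]
shift [-14.1   0.9   1.4] turn 0.002831689890675726 alt -3.1387609636991174
shift if turned first -14.0 1.0 1.4
```

apply_moves:
  steps:
    - [-12.5,1,15,0.003,1]
    - [0,0,20,0,1]
    - [0,0,15,0,1]
    - [0,0,7,0,1]
    - [0,0,4,0,1]
    - [0,0,0,0,1]
    - [4,0,4,0,1]
    - [3,0,4,0,1]
    - [3,0,3,0,1]
    - [3,0,3,0,1]

```text
time_s: 48.65
position: [0.4588, -0.2553, 0.3732]
orientation: [1.0, -0.03, 0.002, 0.001]
wrist_force: [1.6, -0.2, 6.8]
finger_gap: 0.0233
grasp_force: 28.2
```

apply_moves:
  steps:
    - [0,0,0,0,1]
    - [0,0,0,0,-1]
    - [0,0,0,0,-1]
    - [0,0,0,0,-1]
    - [0,0,0,0,-1]
    - [0,0,-30,0,-1]
    - [0,0,-30,0,-1]
    - [0,0,-30,0,-1]
    - [0,0,0,0,-1]
    - [0,0,0,0,-1]

```text
time_s: 49.65
position: [0.4578, -0.2549, 0.4621]
orientation: [1.0, -0.031, 0.0, 0.0]
wrist_force: [0.7, 0.4, -0.3]
finger_gap: 0.085
grasp_force: 0.0
```

```bash
python3 chk.py; python3 - <<'E'
from h import *
c=cap('wrist');save(c,'w6')
E
```

```text
obj ([161.0, 185.0], ([0.5826, 0.2894], [0.1231, 0.0627], 164.7), np.float64(0.0096))
obj ([238.0, 206.0], ([0.5395, 0.074], [0.1229, 0.0632], 168.1), np.float64(0.01))
obj ([281.0, 217.0], ([0.5167, -0.0439], [0.1223, 0.0401], 8.2), np.float64(0.0101))
ribs [(60, 58), (70, 40), (80, 35), (90, 39), (100, 37), (110, 33), (140, 57), (150, 33), (160, 30), (170, 38), (180, 36), (190, 28), (220, 51), (230, 32), (240, 34), (250, 31), (260, 31), (270, 28), (280, 1), (300, 50), (310, 25), (320, 26), (330, 17), (340, 29), (350, 21), (370, 21), (380, 35)]
```

View pics/w6.png

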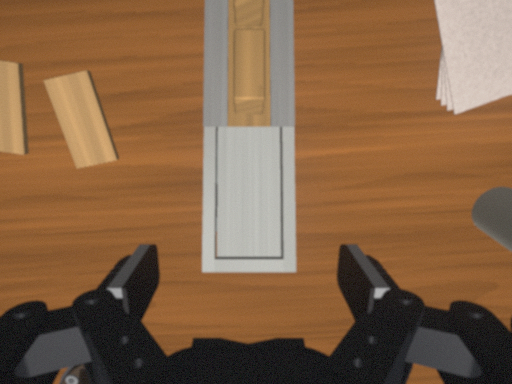

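All four blocks are in, with ribs spaced 80 mm apart. The last heel looks very close to the lip edge at row 126, so I'll measure the margin.

```bash
python3 - <<'E'
from m2 import *
from ch import *
c=cap('wrist');P=cloud(c);h=cv2.cvtColor(c["frame"],cv2.COLOR_RGB2HSV)
S=np.stack([P@sx-S0,P@ey-Y0,P@n-N0],-1)
for col in (240,250,260): print([(row,(S[row,col]*1000).round(1).tolist(),int(h[row,col,1])) for row in range(106,134,2)][:])
for col in (212,225,275,288): print(col,[(row,(S[row,col,[0,2]]*1000).round(1).tolist()) for row in range(118,134,2)])
E
python3 go.py $(python3 -c "
from ch import *
print(*pt(.03,.045))") -.06; python3 go.py .5395 .074 .1 -.206;
```

```text
[(106, [66.1, 6.6, 33.1], 123), (108, [66.1, 6.8, 28.6], 118), (110, [65.8, 6.9, 24.8], 120), (112, [65.9, 7.0, 19.7], 124), (114, [66.3, 7.2, 13.7], 119), (116, [64.4, 7.2, 13.9], 121), (118, [62.8, 7.2, 13.5], 125), (120, [60.8, 7.2, 14.3], 125), (122, [60.6, 7.3, 9.4], 120), (124, [60.5, 7.5, 4.1], 120), (126, [60.1, 7.6, -0.9], 48), (128, [58.2, 7.6, -0.6], 11), (130, [56.1, 7.6, 0.2], 10), (132, [53.9, 7.5, 1.4], 10)]
[(106, [65.8, -1.4, 33.9], 123), (108, [65.8, -1.4, 29.3], 121), (110, [66.3, -1.4, 23.3], 125), (112, [66.0, -1.4, 19.4], 119), (114, [66.3, -1.5, 13.5], 124), (116, [64.8, -1.5, 12.7], 120), (118, [62.9, -1.5, 13.1], 124), (120, [60.7, -1.4, 14.5], 120), (122, [60.2, -1.5, 10.4], 120), (124, [59.9, -1.5, 5.8], 122), (126, [59.7, -1.5, 0.4], 55), (128, [57.7, -1.5, 0.8], 11), (130, [56.3, -1.5, -0.4], 10), (132, [54.4, -1.5, -0.5], 11)]
[(106, [66.0, -9.4, 33.2], 126), (108, [66.0, -9.5, 28.8], 122), (110, [66.2, -9.7, 23.6], 121), (112, [66.1, -9.9, 19.1], 116), (114, [66.1, -10.1, 14.1], 122), (116, [64.4, -10.1, 13.7], 123), (118, [63.0, -10.1, 12.7], 119), (12
[... 652 characters left out ...]
(126, [59.7, 0.3]), (128, [57.8, 0.3]), (130, [56.3, -1.0]), (132, [54.3, -0.4])]
288 [(118, [59.2, 23.8]), (120, [57.7, 23.3]), (122, [55.9, 23.5]), (124, [54.2, 23.4]), (126, [53.3, 20.8]), (128, [51.9, 20.0]), (130, [50.2, 19.7]), (132, [48.4, 20.2])]
t 49.8 pos [ 0.458  -0.255   0.4609] yaw -0.0612 gap 0.0854 q [-0.63  0.29  1.73 -0.    1.13  1.  ]
shift [ 3.950e+01 -1.000e-01  1.053e+02] turn -0.0012177601268676952 alt 3.1403748934629254
shift if turned first 39.5 -0.0 105.3
t 49.8 pos [ 0.458  -0.255   0.4609] yaw -0.0612 gap 0.0854 q [-0.63  0.29  1.73 -0.    1.13  1.  ]
shift [  61.6 -333.2  206.1] turn 0.1447822398731322 alt -2.996810413716661
shift if turned first 12.8 -338.6 206.1
```

The heel is at s = 60 mm and the mouth ends at 54 mm, so the four blocks are fully down. Next I stack the boards on board 2, starting with board 3.

```bash
python3 go.py .5151 -.0331 .15 .143
```

```text
t 49.8 pos [ 0.458  -0.255   0.4609] yaw -0.0612 gap 0.0854 q [-0.63  0.29  1.73 -0.    1.13  1.  ]
shift [  43.7 -224.9  156. ] turn -0.20421776012686754 alt 2.9373748934629256
shift if turned first 88.4 -211.3 156.0
```

apply_moves:
  steps:
    - [0,0,0,-0.102,-1]
    - [0,0,0,-0.102,-1]
    - [15,-35,0,0,-1]
    - [15,-35,0,0,-1]
    - [15,-35,10,0,-1]
    - [15,-35,25,0,-1]
    - [15,-35,30,0,-1]
    - [13,-36,30,0,-1]
    - [0,0,30,0,-1]
    - [0,0,30,0,-1]

```text
time_s: 50.8
position: [0.515, -0.0324, 0.305]
orientation: [0.997, 0.073, -0.001, -0.0]
wrist_force: [0.4, -0.6, -0.7]
finger_gap: 0.0857
grasp_force: 0.0
```

apply_moves:
  steps:
    - [0,0,0,0,-1]
    - [0,0,0,0,-1]
    - [0,0,0,0,-1]
    - [0,0,0,0,-1]
    - [0,0,0,0,-1]
    - [0,0,0,0,-1]
    - [0,0,0,0,-1]
    - [0,0,0,0,-1]
    - [0,0,0,0,-1]
    - [0,0,0,0,-1]

```text
time_s: 51.8
position: [0.5151, -0.0337, 0.307]
orientation: [0.997, 0.071, -0.0, 0.0]
wrist_force: [0.3, 0.3, -0.4]
finger_gap: 0.0855
grasp_force: 0.0
```

```bash
python3 - <<'E'
from m2 import *
c=cap('wrist');save(c,'w7');P=cloud(c);reg=np.ones(P.shape[:2],np.uint8)
for b in boards(c,P,reg,1500): print("obj",b)
k=(P[:,:,2]>.006)&(P[:,:,2]<.014);n,l,st,ce=cv2.connectedComponentsWithStats(k.astype(np.uint8))
for i in range(1,n):
    if st[i,4]>1000: print(ce[i].round(),st[i].tolist(),rect(P[l==i][:,:2]))
E
python3 go.py .5151 -.0331 .019 .143
```

```text
[131. 133.] [83, 56, 100, 154, 9710] ([0.5413, 0.074], [0.1208, 0.0604], 168.1)
[247. 177.] [212, 114, 70, 129, 8506] ([0.5168, -0.0322], [0.1201, 0.0601], 8.2)
t 51.9 pos [ 0.5151 -0.0337  0.3069] yaw 0.1428 gap 0.0854 q [-0.19  0.47  1.93 -0.    0.74  1.23]
shift [ 1.000e-01 -6.000e-01  1.329e+02] turn -0.0001812099542428669 alt 3.1414114436355502
shift if turned first 0.1 -0.6 132.9
```

View pics/w7.png

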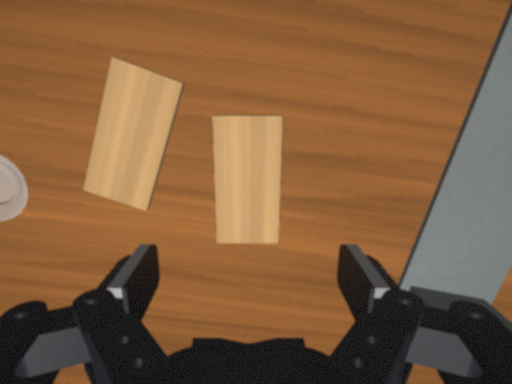

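The wrist view shows board 3 at (247,180), aligned with the tool, and board 2 at (133,133). Both measure 120x60.

apply_moves:
  steps:
    - [1.9,-1.2,25,0,-1]
    - [0,0,30,0,-1]
    - [0,0,30,0,-1]
    - [0,0,25,0,-1]
    - [0,0,15,0,-1]
    - [0,0,8,0,-1]
    - [0,0,0,0,-1]
    - [0,0,0,0,-1]
    - [0,0,0,0,-1]
    - [0,0,0,0,-1]

```text
time_s: 52.85
position: [0.517, -0.0323, 0.1748]
orientation: [0.997, 0.071, 0.001, 0.0]
wrist_force: [0.2, 0.4, 0.6]
finger_gap: 0.0855
grasp_force: 0.0
```

apply_moves:
  steps:
    - [0,0,0,0,1]
    - [0,0,0,0,1]
    - [0,0,0,0,1]
    - [0,0,0,0,1]
    - [0,0,0,0,1]
    - [0,0,0,0,1]
    - [0,0,0,0,1]
    - [0,0,0,0,1]
    - [0,0,0,0,1]
    - [0,0,0,0,1]
  force: 25

```text
time_s: 53.85
position: [0.5169, -0.0322, 0.1744]
orientation: [0.997, 0.071, 0.0, 0.0]
wrist_force: [-1.9, 1.0, 5.9]
finger_gap: 0.0586
grasp_force: 25.7
```

apply_moves:
  steps:
    - [0,0,-5,0,1]
    - [0,0,-10,0,1]
    - [0,0,-15,0,1]
    - [0,0,-20,0,1]
    - [0,0,0,0,1]
    - [0,0,0,0,1]
    - [0,0,0,0,1]
    - [0,0,0,0,1]
    - [0,0,0,0,1]
    - [0,0,0,0,1]

```text
time_s: 54.85
position: [0.5168, -0.0323, 0.2236]
orientation: [0.997, 0.071, -0.0, -0.0]
wrist_force: [-0.2, -0.2, -0.4]
finger_gap: 0.0593
grasp_force: 27.4
```

```bash
python3 - <<'E'
from m2 import *
c=cap('wrist');P=cloud(c)
k=(P[:,:,2]>.045)&(P[:,:,2]<.085);k[300:]=0;n,l,st,ce=cv2.connectedComponentsWithStats(k.astype(np.uint8))
for i in range(1,n):
    if st[i,4]>1000: print(ce[i].round(),st[i].tolist(),rect(P[l==i][:,:2]),np.percentile(P[l==i][:,2],[5,50,95]).round(4))
E
python3 go.py .5413 .074 .09 -.2077
```

```text
[247. 219.] [141, 133, 214, 167, 23640] ([0.5341, -0.0294], [0.0865, 0.0848], 97.6) [0.0575 0.0586 0.075 ]
t 54.9 pos [ 0.5168 -0.0322  0.2237] yaw 0.1428 gap 0.0585 q [-0.19  0.61  1.98 -0.    0.55  1.24]
shift [  39.3 -101.7  -21.3] turn 0.35052393274973426 alt -2.791068720840059
shift if turned first 2.0 -109.0 -21.3
```

apply_moves:
  steps:
    - [0,0,-10,0.117,1]
    - [0,0,-11,0.117,1]
    - [0,0,0,0.1165,1]
    - [1,-27,0,0,1]
    - [1,-27,0,0,1]
    - [0,-27,0,0,1]
    - [0,-28,0,0,1]
    - [0,0,0,0,1]
    - [0,0,0,0,1]
    - [0,0,0,0,1]

```text
time_s: 55.9
position: [0.5411, 0.0734, 0.2449]
orientation: [0.995, -0.104, -0.0, 0.0]
wrist_force: [-0.8, 0.1, -1.3]
finger_gap: 0.0587
grasp_force: 27.4
```

apply_moves:
  steps:
    - [0,0,0,0,1]
    - [0,0,0,0,1]
    - [0,0,0,0,1]
    - [0,0,0,0,1]
    - [0,0,0,0,1]
    - [0,0,0,0,1]
    - [0,0,0,0,1]
    - [0,0,0,0,1]
    - [0,0,0,0,1]
    - [0,0,0,0,1]

```text
time_s: 56.9
position: [0.5413, 0.074, 0.245]
orientation: [0.995, -0.104, 0.0, 0.0]
wrist_force: [-0.5, 0.4, -0.6]
finger_gap: 0.0583
grasp_force: 27.4
```

```bash
python3 go.py .5413 .074 .031 -.2077
```

```text
t 56.9 pos [0.5413 0.074  0.245 ] yaw -0.2077 gap 0.0583 q [ 0.01  0.6   1.9  -0.    0.64  1.79]
shift [ 0. -0. 59.] turn -8.219396352870945e-06 alt 3.1415844341934402
shift if turned first 0.0 -0.0 59.0
```

apply_moves:
  steps:
    - [0,0,15,0,1]
    - [0,0,20,0,1]
    - [0,0,15,0,1]
    - [0,0,7,0,1]
    - [0,0,3,0,1]
    - [0,0,0,0,1]
    - [0,0,0,0,1]
    - [0,0,0,0,-1]
    - [0,0,0,0,-1]
    - [0,0,0,0,-1]

```text
time_s: 57.9
position: [0.5413, 0.074, 0.1853]
orientation: [0.995, -0.104, 0.0, 0.0]
wrist_force: [-0.4, -0.1, -0.0]
finger_gap: 0.0852
grasp_force: 0.0
```

apply_moves:
  steps:
    - [0,0,0,0,-1]
    - [0,0,0,0,-1]
    - [0,0,-10,0,-1]
    - [0,0,-30,0,-1]
    - [0,0,-40,0,-1]
    - [0,0,-40,0,-1]
    - [0,0,0,0,-1]
    - [0,0,0,0,-1]
    - [0,0,0,0,-1]
    - [0,0,0,0,-1]

```text
time_s: 58.9
position: [0.5411, 0.074, 0.3039]
orientation: [0.995, -0.104, -0.001, 0.0]
wrist_force: [0.0, 1.1, -0.3]
finger_gap: 0.0852
grasp_force: 0.0
```

```bash
python3 - <<'E'
from m2 import *
c=cap('wrist');save(c,'w8');P=cloud(c)
for lo,hi in ((.006,.014),(.016,.026)):
  k=(P[:,:,2]>lo)&(P[:,:,2]<hi);n,l,st,ce=cv2.connectedComponentsWithStats(k.astype(np.uint8))
  for i in range(1,n):
    if st[i,4]>1000: print(ce[i].round(),st[i].tolist(),rect(P[l==i][:,:2]),np.median(P[l==i][:,2]).round(4))
E
python3 go.py .5826 .2894 .15 -.267; tail -0 h.py
```

```text
[ 19. 189.] [0, 119, 48, 130, 4913] ([0.5817, 0.2814], [0.1215, 0.0446], 164.2) 0.0094
[247. 182.] [211, 116, 74, 134, 9200] ([0.5417, 0.0749], [0.1198, 0.0601], 168.2) 0.0194
t 59.0 pos [0.5412 0.074  0.3039] yaw -0.2077 gap 0.0856 q [ 0.01  0.51  1.86 -0.    0.78  1.79]
shift [  -3.9 -219.3   -1.2] turn 0.05926096654825175 alt -3.0823316870415414
shift if turned first -16.9 -218.7 -1.2
```

View pics/w8.png

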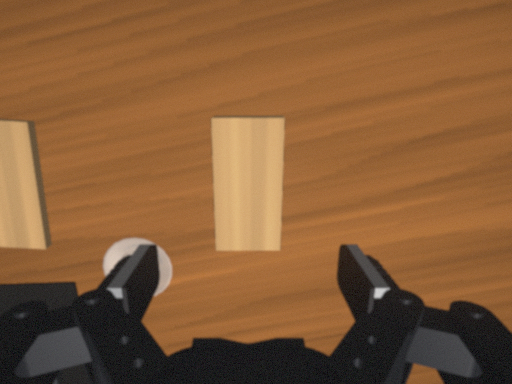

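The two boards lie square on each other at (247,182), and the dish at (138,265) is untouched. Next is board 1.

apply_moves:
  steps:
    - [0,0,-10,0.059,-1]
    - [-3,-36,0,0,-1]
    - [-3,-36,0,0,-1]
    - [-3,-36,0,0,-1]
    - [-3,-36,0,0,-1]
    - [-3,-36,0,0,-1]
    - [-2,-38,10,0,-1]
    - [0,0,0,0,-1]
    - [0,0,0,0,-1]
    - [0,0,0,0,-1]

```text
time_s: 59.95
position: [0.5823, 0.2881, 0.3044]
orientation: [0.991, -0.133, -0.001, 0.0]
wrist_force: [-0.7, -0.4, 0.2]
finger_gap: 0.0856
grasp_force: 0.0
```

apply_moves:
  steps:
    - [0,0,0,0,-1]
    - [0,0,0,0,-1]
    - [0,0,0,0,-1]
    - [0,0,0,0,-1]
    - [0,0,0,0,-1]
    - [0,0,0,0,-1]
    - [0,0,0,0,-1]
    - [0,0,0,0,-1]
    - [0,0,0,0,-1]
    - [0,0,0,0,-1]

```text
time_s: 60.95
position: [0.5823, 0.2888, 0.3049]
orientation: [0.991, -0.133, 0.0, 0.0]
wrist_force: [0.3, -0.5, -0.2]
finger_gap: 0.0852
grasp_force: 0.0
```

```bash
cat > b1.py <<'E'
from m2 import *
from go import go
c=cap('wrist');P=cloud(c)
k=(P[:,:,2]>.006)&(P[:,:,2]<.014)&(abs(P[:,:,1]-.29)<.07);n,l,st,ce=cv2.connectedComponentsWithStats(k.astype(np.uint8))
i=1+np.argmax(st[1:,4]);b=rect(P[l==i][:,:2]);print(st[i],b)
go(*b[0],.0194,np.radians(b[2]-180))
E
python3 b1.py
```

```text
[ 200  107   82  137 8672] ([0.5879, 0.2917], [0.1273, 0.0676], 166.8)
t 61.0 pos [0.5823 0.2888 0.305 ] yaw -0.2666 gap 0.0851 q [ 0.36  0.63  1.59 -0.    0.92  2.2 ]
shift [  4.6  -4.3 130.6] turn -0.03622386253863885 alt 3.1053687910511543
shift if turned first 4.8 -4.1 130.6
```

```bash
sed -i 's/^k=.*<.07);/hs=cv2.cvtColor(c["frame"],cv2.COLOR_RGB2HSV);k=((P[:,:,2]>.007)\&(P[:,:,2]<.013)\&(hs[:,:,0]<25)\&(hs[:,:,2]>150)\&(abs(P[:,:,1]-.29)<.07)).astype(np.uint8);k=cv2.morphologyEx(k,cv2.MORPH_OPEN,np.ones((9,9)));/' b1.py; echo 'save(c,"w9")'>>b1.py; python3 b1.py
```

```text
[ 211  115   71  129 8372] ([0.5842, 0.2904], [0.1196, 0.0599], 164.7)
t 61.0 pos [0.5823 0.2888 0.305 ] yaw -0.2667 gap 0.0849 q [ 0.36  0.63  1.59 -0.    0.92  2.2 ]
shift [  1.4  -2.1 130.6] turn 0.0003509116410147506 alt -3.1412417419487784
shift if turned first 1.4 -2.1 130.6
```

View pics/w9.png

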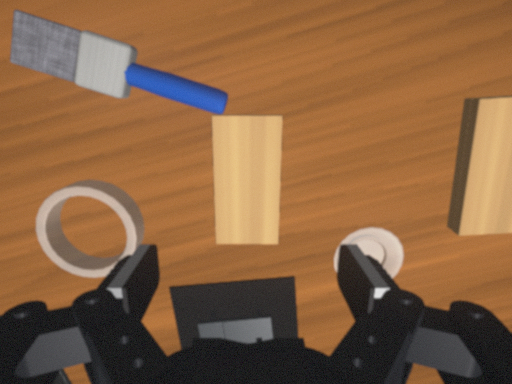

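Board 1 is at (247,180), aligned with the tool and measuring 120x60. The brush, tape ring and dish are all clear of the finger footprints.

apply_moves:
  steps:
    - [1.4,-2.1,25,0,-1]
    - [0,0,30,0,-1]
    - [0,0,30,0,-1]
    - [0,0,25,0,-1]
    - [0,0,13,0,-1]
    - [0,0,7.6,0,-1]
    - [0,0,0,0,-1]
    - [0,0,0,0,-1]
    - [0,0,0,0,-1]
    - [0,0,0,0,-1]

```text
time_s: 62.05
position: [0.5844, 0.2905, 0.1753]
orientation: [0.991, -0.133, 0.001, -0.0]
wrist_force: [0.0, -0.5, -0.3]
finger_gap: 0.0856
grasp_force: 0.0
```

apply_moves:
  steps:
    - [0,0,0,0,1]
    - [0,0,0,0,1]
    - [0,0,0,0,1]
    - [0,0,0,0,1]
    - [0,0,0,0,1]
    - [0,0,0,0,1]
    - [0,0,0,0,1]
    - [0,0,0,0,1]
    - [0,0,0,0,1]
    - [0,0,0,0,1]

```text
time_s: 63.05
position: [0.5843, 0.2904, 0.1749]
orientation: [0.991, -0.133, 0.0, -0.0]
wrist_force: [-1.2, -0.5, 5.7]
finger_gap: 0.059
grasp_force: 26.3
```

apply_moves:
  steps:
    - [0,0,-5,0,1]
    - [0,0,-15,0,1]
    - [0,0,-30,0,1]
    - [0,0,-30,0,1]
    - [0,0,0,-0.059,1]
    - [0,0,0,0,1]
    - [0,0,0,0,1]
    - [0,0,0,0,1]
    - [0,0,0,0,1]
    - [0,0,0,0,1]

```text
time_s: 64.05
position: [0.5842, 0.2904, 0.2539]
orientation: [0.995, -0.104, -0.0, 0.0]
wrist_force: [0.2, 0.1, 0.1]
finger_gap: 0.0589
grasp_force: 27.3
```

```bash
python3 go.py .5416 .0746 .1 -.2068
```

```text
t 64.0 pos [0.5842 0.2904 0.2539] yaw -0.2081 gap 0.0589 q [ 0.36  0.7   1.62 -0.    0.82  2.14]
shift [  2.9 220.   -1. ] turn -0.0012716857022834205 alt 3.1403209678875097
shift if turned first 2.6 220.0 -1.0
```

apply_moves:
  steps:
    - [0.5,36,0,-0.001,1]
    - [0.5,36,0,0,1]
    - [0.5,36,0,0,1]
    - [0.5,36,0,0,1]
    - [0.5,36,0,0,1]
    - [0.1,30,0,0,1]
    - [0,10,0,0,1]
    - [0,0,0,0,1]
    - [0,0,0,0,1]
    - [0,0,0,0,1]

```text
time_s: 65.05
position: [0.5418, 0.0756, 0.2543]
orientation: [0.995, -0.103, 0.0, 0.0]
wrist_force: [-0.0, 0.1, -1.2]
finger_gap: 0.0585
grasp_force: 27.3
```

apply_moves:
  steps:
    - [0,0,0,0,1]
    - [0,0,0,0,1]
    - [0,0,0,0,1]
    - [0,0,0,0,1]
    - [0,0,0,0,1]
    - [0,0,0,0,1]
    - [0,0,0,0,1]
    - [0,0,0,0,1]
    - [0,0,0,0,1]
    - [0,0,0,0,1]

```text
time_s: 66.05
position: [0.5416, 0.0746, 0.2544]
orientation: [0.995, -0.103, 0.0, 0.0]
wrist_force: [-0.5, 0.7, -0.8]
finger_gap: 0.0589
grasp_force: 27.3
```

```bash
python3 go.py .5416 .0746 .0409 -.2068
```

```text
t 66.0 pos [0.5416 0.0746 0.2544] yaw -0.2068 gap 0.0589 q [ 0.02  0.58  1.89 -0.    0.66  1.79]
shift [-0.  -0.  58.5] turn 3.606317071724874e-05 alt -3.141556590419076
shift if turned first -0.0 -0.0 58.5
```

apply_moves:
  steps:
    - [0,0,15,0,1]
    - [0,0,20,0,1]
    - [0,0,14,0,1]
    - [0,0,7,0,1]
    - [0,0,3,0,1]
    - [0,0,0,0,1]
    - [0,0,0,0,1]
    - [0,0,0,0,-1]
    - [0,0,0,0,-1]
    - [0,0,0,0,-1]

```text
time_s: 67.05
position: [0.5416, 0.0746, 0.1956]
orientation: [0.995, -0.103, 0.0, 0.0]
wrist_force: [-0.8, 0.7, 0.1]
finger_gap: 0.0851
grasp_force: 0.0
```

apply_moves:
  steps:
    - [0,0,0,0,-1]
    - [0,0,0,0,-1]
    - [0,0,-10,0,-1]
    - [0,0,-30,0,-1]
    - [0,0,-40,0,-1]
    - [0,0,-45,0,-1]
    - [0,0,-45,0,-1]
    - [0,0,-30,0,-1]
    - [0,0,0,0,-1]
    - [0,0,0,0,-1]

```text
time_s: 68.05
position: [0.5411, 0.0746, 0.3961]
orientation: [0.995, -0.103, 0.001, -0.0]
wrist_force: [0.1, 0.3, -0.7]
finger_gap: 0.0852
grasp_force: 0.0
```

```bash
python3 - <<'E'
from m2 import *
from ch import *
c=cap('wrist');P=cloud(c)
k=(P[:,:,2]>.006)&(P[:,:,2]<.04)&(abs(P[:,:,0]-.54)<.1)&(abs(P[:,:,1]-.075)<.07)
print("pile",rect(P[k][:,:2]),np.percentile(P[k][:,2],[2,50,98]).round(4))
k&=P[:,:,2]>.025;print("top",rect(P[k][:,:2]))
c=cap('top');save(c,'top9');P=cloud(c);Q=P[90:290,330:420].reshape(-1,3);Q=Q[~np.isnan(Q[:,0])];S=np.c_[Q@sx-S0,Q@ey-Y0,Q@n-N0]
k=(abs(S[:,1])<.012)&(S[:,2]>.035)&(S[:,2]<.06)&(S[:,0]>-.06)&(S[:,0]<.36);print("ribs",S[k].min(0),S[k].max(0))
E
```

```text
pile ([0.5428, 0.0754], [0.1195, 0.06], 168.1) [0.0279 0.0294 0.0309]
top ([0.5428, 0.0754], [0.1195, 0.06], 168.1)
ribs [ 0.0634901  -0.01195393  0.03507332] [0.35986716 0.01199049 0.05411782]
```

View pics/top9.png

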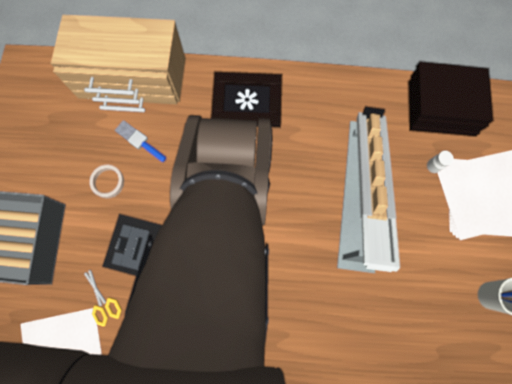

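The top view shows the cover on the mat at (130,245) and four blocks in the chute at (375,165). The measured pile is square, with its top at about 29–30 mm. The robot is clear of everything, so I'm handing in.

```bash
python3 -c "
from cell import r
print(r.job_done())"
```

```text
the job is handed in; nothing more can be done
None
```

I handed the job in at about 68 s: the cover stands level on the mat, all four blocks are at the bottom of the chute (grip up, nose downhill), the three boards are in one square pile, and the dish was not touched.

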